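# Set the preset counter's thumbwheels to 43 and enter it

## Robot

A 7-joint arm with a two-finger parallel gripper is mounted at the origin on a cart in front of the work surface, level with it; the furniture and walls round the work are solid. World frame = base frame: x ahead of the robot, y to its left, z up, the work surface at z = 0. Lengths are in mm, angles in degrees, forces in N, time in s.
With the tool pointing down it reaches from about 350 to 775 mm from the base axis. Payload 3.1 kg.
Tool frame: the origin (TCP) lies at the very end of the fingers, on their centre line; the grasp point (between the pads) lies 19 mm behind it; z points along the fingers, y is the line along which they close (so a half turn about z gives the same grasp; the last joint's range is limited). The gripper opens to 85 mm and grips with 20 to 120 N. Pads are 22 mm wide; open, the fingers measure 114 mm over their backs; the gripper's body (76 mm by 85 mm) begins 54 mm behind the grasp point. The pads swing forward as they close: fully open they stand 13 mm farther back than shut.
Start: joints at [-68.967, 17.813, 0.802, 86.603, -0.252, 75.585, -1.558], TCP at [218.605, 504.707, 231.304] pointing down, gripper open.
Joint ranges: [-154.91, 154.91], [-16.99, 109.72], [-72.82, 74.43], [7.12, 147.25], [-82.49, 262.49], [11.32, 116.49], [-174.64, 174.64]. Speed limits (degrees/s): [159.86, 159.86, 180, 180, 180, 180, 180].

## Interface

Orientations are given as a 3x3 rotation matrix whose columns are the frame's x, y, z axes.
In Python, from cell import sensors, imaging, job_done, spot_in, trace, landmark_of gives the robot as it stands.
- The arm moves only by the tool send_rows, never from a script. Its argument "steps" is a list of rows, each a list of 3 entries, a list of its own where there are three numbers: the turn, a rotation vector about the tool's x, y, z each as a share of 4 degrees, from -1 to 1, then the shift along the tool's x, y, z each as a share of 0.05 m, from -1 to 1, then the opening, from 0 (shut) to 1 (fully open). In form: [[[wx, wy, wz], [tx, ty, tz], grip], ...]. A call has 1 to 12 rows; each row shifts and turns the commanded pose from where the row before left it, along the tool's axes as they then stand; what a row does not reach is not made up. A row lasts 1/8 s, in which the tool goes at most 62.5 mm and 10.7 degrees, less where a joint would pass 70% of its speed; a pose out of reach is approached as far as the arm can. A call with a number of a shift or a turn outside -1 to 1 is refused whole. A call with a gripper value outside its range is refused whole. The fingers move at their own pace and stop on an object; "grip_force" is the grip in N (left out, the last holds). Time passes only in rows, so rows that do not move let the fingers close. It gives the time, the measured TCP pose, the force, the opening and the grip force at its end, in the units of the state.
- sensors.sense(): the state, without advancing time (a new reading comes with each control period).
- imaging.read_camera(name): name is "side" or "top"; returns a dict with "image" (400x640x3 uint8, red, green, blue), "fx", "fy", "cx", "cy" (pixels), "cam_to_world" (4x4, takes a point from camera to world coordinates). Camera axes: x right, y down, z forward; pixel columns grow to the right and rows downward; lengths in mm; the calibration is good to about 2 mm. A picture is of the moment at which its call begins. There is no depth.
- job_done(): hands the job in; it is judged then, once.
Trained networks look in a picture, given as the dict that the camera call returned (one of the last four; its "shot" number tells which), for a name from the list of things; names that differ only in an ending like _2 or _b are one class to them, and where a whole thing is asked for, a point or a joint stands for the part that bears it (a point fixed in the world has none). Each returns a list of dicts, best first, with "confidence" (0 to 1); they miss things now and then, are a little off and sometimes report something else, mostly with a low value. They report only what shows in the picture. A call takes as long as a camera call.
- spot_in(label, picture): "xyz" ([x, y, z] in mm, in the coordinates of the camera as it stood for that picture, good to about 4 mm: the middle of the surface that is visible of it).
- trace(label, picture): "region" (400x640 bool, what is visible of it).
- landmark_of(label, picture): "xyz" ([x, y, z] in mm, in the coordinates of the camera as it stood for that picture, good to about 4 mm: a listed point, or the origin of a listed thing).
The state is a dict: "clock": time; "joint_positions": joint angles; "qvel": joint speeds; "joint_torque": joint torques, N m; "tcp_pos": TCP position; "tool_rot": TCP orientation; "ft_force": force on the tool from outside, world axes, zero at the start; "moment": the same for the moment, N m; "opening": opening from 0.0 (shut) to 1.0 (fully open); "finger_force": force on a finger pad.
Only numpy, scipy, OpenCV 4.12 (cv2) and the standard library are available. Lean on these libraries where they do the work, as an engineer would, in place of code of your own. Each camera call takes 0.05 s, during which the arm holds its last target. There are 200 camera calls.

## Task

Set the preset counter on the bench to 43: roll the left thumbwheel by its knurled edge until its window shows 4 and the right one until its window shows 3, each settled in its click. Then press the key on top of the counter's head fully down to enter the preset, and let it come up again. Work gently, never pushing hard on the counter, and leave the things that lie round it where they are.

Things in the scene. Friction and masses are not known exactly. Their poses are not given: they have to be found in the camera images.
- counter: preset counter, grey desk unit fixed to the bench, 150 mm deep, 140 wide, 234 high without the key. Origin: centre of its underside; x to its back, y to its left, z up. Two wheels stand out of its sloped face; the face's normal leans 40 degrees from vertical to the front: (-0.643, 0, 0.766) in this frame; up the slope is (0.766, 0, 0.643)
- head_lip (a point): middle of the lower front edge of the display head, which overhangs the face on a column: underside 198 mm above the bench, lip 26 mm in front of the counter's origin, straight above the wheels. They are reached only by a tool tilted about 40 to 45 degrees, coming down along the face's normal from the front
- left_edge (a point): crest of the left wheel's knurled edge, 13 mm proud of the face when not pressed; does not turn. Black wheel, 76 mm diameter, rim 17 mm wide, axle along the counter's y, 38 mm below this point along the normal. The axle is sprung along the normal: gives from about 2 N, stops 5 mm in at about 7 N. A bezel 6 mm proud of the face lies between the wheels
- right_edge (a point): the same point of the right wheel, which is made alike, 74 mm to the right. How to roll either: press it in 2 to 4 mm with the ends of the closed fingers and draw them along the slope; the rim follows by grip (1 mm is 0.026 rad) but may slip, so look after every stroke; lift off, go back, stroke again
- left_window (a point): middle of the left digit window, 23.5 mm to the right of its wheel's rim; white digit 13 mm high on a black drum that turns with the wheel
- right_window (a point): middle of the right digit window, 23.5 mm to the left of its wheel's rim
- left_wheel (a joint): turn of the left wheel, rad: digit d shows at d x 0.6283 (0 to 9, stops a little beyond). Grows when the rim is rolled up the slope, falls when it is drawn down. Clicks: a sprung ball draws it into each digit from up to about 0.25 rad either side; passing to the next takes about 1 to 2 N at the rim. Starts about 1 or 2, now and then stuck between two digits; 4 is wanted (2.513)
- right_wheel (a joint): turn of the right wheel, rad, counted alike. Starts about 5, 6 or 7; 3 is wanted (1.885)
- enter_key_top (a point): middle of the top of the round key, 26 mm across, on top of the counter's head
- enter_key (a joint): travel of the key, m: 0 is up, 0.005 fully down, against about 4 N; springs back
- screwdriver_red: screwdriver lying on the bench just in front of the counter, 160 mm long; loose, to be left alone; origin: middle of its underside
- tape_red: roll of tape lying left of the counter, 62 mm across, 19 mm high; loose, to be left alone; origin: middle of its underside
- fuse_0: cartridge fuse lying right of the counter, 76 x 22 mm; loose, to be left alone; origin: middle of its underside
- solder_spool: spool of solder standing left of the counter's rear, 56 mm across, 32 mm high; loose, to be left alone; origin: middle of its underside
- alcohol_bottle: bottle standing right of the counter's rear, 55 mm across, 128 mm high; loose, to be left alone; origin: middle of its underside

How it is judged:
By the outcome, as a careful person would: the job done as asked, in the order asked, and still so for the second after the job is handed in, with the robot touching nothing.
It also fails if it takes over 72 s, if anything falls off the work surface, if the arm or the gripper's body presses on something with over 40 N, if the wrist force passes 120 N, or if a joint passes its speed limit or range.

## Working session

There is one attempt and no reset: what is moved stays moved. The work goes in short steps, Python scripts to look and compute and a tool call to move; the robot and the scene stay as the last step left them, time stands still between calls to the robot, and variables do not carry over. Pictures are saved under pics/ and viewed, at most 10 in all, crops included, and the job is handed in when it is done.

Besides the shell and the picture viewer there is one more tool, called after "Emit:" by a JSON object that holds its "method" and its "body", one argument or row to a line. send_rows: Moves the arm, as the interface text tells. Shift numbers are shares of 0.05 m and turn numbers shares of 4 degrees, none past 1 either way. Its arguments: {"type":"object","properties":{"steps":{"type":"array"},"grip_force":{"type":"number"}},"required":["steps"]}

```bash
mkdir -p pics
cat > h.py <<'E'
import numpy as np, cv2
from cell import sensors, imaging, job_done, spot_in, trace, landmark_of
def w(p,x): return (np.array(p["cam_to_world"])@np.r_[x,1])[:3]
def proj(p,X):
    c=(np.linalg.inv(np.array(p["cam_to_world"]))@np.r_[X,1])[:3]
    return np.array([p["fx"]*c[0]/c[2]+p["cx"],p["fy"]*c[1]/c[2]+p["cy"]])
def save(p,n,crop=None,s=1):
    im=p["image"][:,:,::-1]
    if crop: a,b,c,d=crop; im=im[b:d,a:c]
    cv2.imwrite("pics/"+n,cv2.resize(im,None,fx=s,fy=s,interpolation=cv2.INTER_CUBIC))
E
python3 - <<'E'
from h import *
np.set_printoptions(precision=1,suppress=True)
ims=[]
for c in("side","top"):
    p=imaging.read_camera(c); save(p,c+"0.png")
    print(c,p["fx"],np.array(p["cam_to_world"]))
    for n in ["counter","head_lip","left_edge","right_edge","left_window","right_window","enter_key_top","screwdriver_red","tape_red","fuse_0","solder_spool","alcohol_bottle"]:
        r=landmark_of(n,p)
        for q in r[:2]: print(n,w(p,q["xyz"]),proj(p,w(p,q["xyz"])),round(q["confidence"],2))
s=sensors.sense(); print({k:np.array(v) for k,v in s.items()})
E
```

```text
side 413.6204767032287 [[   0.9   -0.3    0.3  220.4]
 [  -0.5   -0.6    0.6 -608.7]
 [  -0.    -0.7   -0.7  840.2]
 [   0.     0.     0.     1. ]]
counter [565.7 -26.2   0.7] [334.  256.5] 0.97
head_lip [533.1 -25.7 196.9] [321.8 206.2] 0.65
left_edge [ 644.9 -161.1   -3.3] [389.8 282.9] 0.7
left_edge [537.4  12.9  91.4] [316.3 226.8] 0.55
right_edge [538.5 -63.4  93.4] [332.2 246.8] 0.86
right_edge [ 644.6 -162.8    0.4] [390.2 282.5] 0.42
left_window [544.7 -12.2  84.7] [323.9 234.1] 0.91
right_window [543.9 -38.7  80.2] [329.  242.6] 0.71
right_window [ 544.4 -155.6    1.6] [353.7 297.4] 0.24
enter_key_top [601.4 -28.  252.1] [349.3 178. ] 0.64
enter_key_top [541.4 -61.2  93.7] [332.8 245.6] 0.31
screwdriver_red [545.1 -36.9  79.5] [329.  242.2] 0.61
screwdriver_red [444.1 -47.6  -6. ] [295.4 283.4] 0.58
tape_red [553.4  99.7  -1.7] [307.3 227.7] 0.51
fuse_0 [ 543.7 -161.     0.7] [354.7 299.5] 0.6
alcohol_bottle [ 643.4 -161.4   -2.3] [389.4 283. ] 0.64
top 411.9812555814375 [[  -0.    -0.9    0.4  232.5]
 [  -1.     0.    -0.    39.8]
 [  -0.    -0.4   -0.9 1010.4]
 [   0.     
[... 466 characters left out ...]
9] 0.56
tape_red [557.9  96.1  -1.6] [287.8 242.7] 0.85
fuse_0 [ 541.9 -157.1   -3. ] [386.6 246.2] 0.62
solder_spool [636.4 109.7  -2. ] [282.6 214.5] 0.59
alcohol_bottle [ 644.2 -163.8   -2.2] [385.5 209.1] 0.73
{'clock': array(1.3), 'joint_positions': array([-69. ,  17.8,   0.8,  86.6,  -0.3,  75.6,  -1.6]), 'qvel': array([ 0. ,  0. ,  0.1,  0. , -0. ,  0. , -0. ]), 'joint_torque': array([ -0. , -38. ,   0.1, -23.1,   0. ,   0. ,  -0. ]), 'tcp_pos': array([218.6, 504.7, 231.3]), 'tool_rot': array([[-0.9,  0.4, -0. ],
       [ 0.4,  0.9, -0. ],
       [-0. , -0. , -1. ]]), 'ft_force': array([-0.4,  0.3, -0.6]), 'moment': array([0., 0., 0.]), 'finger_force': array(0.), 'opening': array(1.)}
```

Run:
```python
from h import *
a=cv2.imread("pics/side0.png")[120:320,240:440]; b=cv2.imread("pics/top0.png")[140:290,240:440]
a=cv2.resize(a,(400,400),interpolation=3); b=cv2.resize(b,(400,300),interpolation=3)
b=cv2.copyMakeBorder(b,0,100,0,0,cv2.BORDER_CONSTANT)
cv2.imwrite("pics/both.png",np.hstack([a,b]))
s=cv2.imread("pics/side0.png")[215:265,300:350]; t=cv2.imread("pics/top0.png")[215:255,310:365]
cv2.imwrite("pics/dig.png",np.hstack([cv2.resize(s,(400,400),interpolation=3),cv2.resize(t,(400,400),interpolation=3)]))
```

```text
(no output)
```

View pics/both.png

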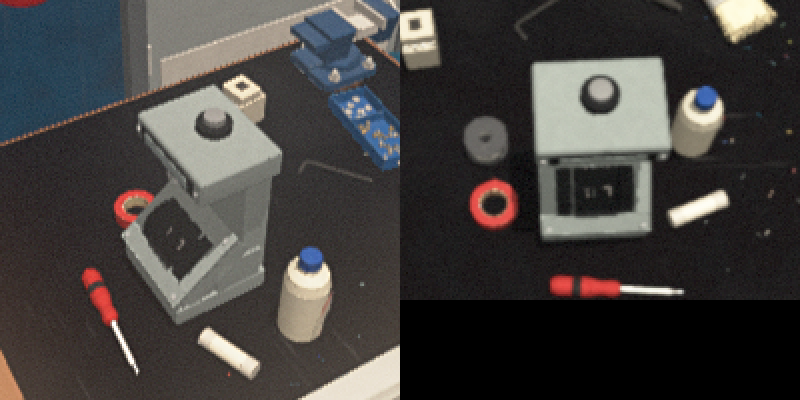

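View pics/dig.png

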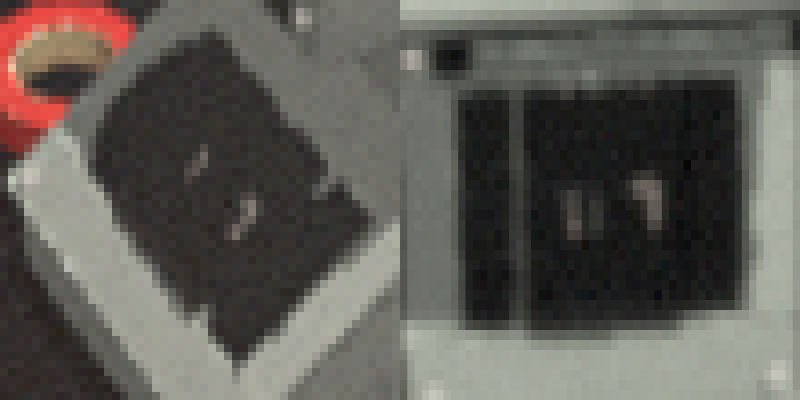

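The counter stands square to the robot. The windows read 1 on the left and 7 on the right, as far as this resolution shows. I'll refine its pose and plan the approach.

```bash
cat >> h.py <<'E'
from scipy.spatial.transform import Rotation as Ro
def target_R(tilt,yaw=0):
    t,a=np.radians([tilt,yaw]); c,s=np.cos(a),np.sin(a); Z=np.array([[c,-s,0],[s,c,0],[0,0,1]])
    z=np.array([np.sin(t),0,-np.cos(t)]); y=np.array([0,1.,0]); x=np.cross(y,z)
    return Z@np.c_[x,y,z]
def plan(p0,R0,p1,R1,n):
    """n equal rows from pose 0 to pose 1, in row units"""
    rv=Ro.from_matrix(R0.T@R1).as_rotvec()/n; rows=[]; R=R0.copy()
    for i in range(n):
        rows.append([list(np.round(np.degrees(rv)/4,3)),list(np.round(R.T@((p1-p0)/n)/50,3)),0])
        R=R@Ro.from_rotvec(rv).as_matrix()
    return rows
E
python3 - <<'E'
from h import *
from scipy.optimize import least_squares
np.set_printoptions(precision=1,suppress=True)
names=["counter","head_lip","left_edge","right_edge","left_window","right_window","enter_key_top"]
rough=dict(counter=(564,-26,0),head_lip=(537,-27,198),left_edge=(538,12,91),right_edge=(538,-62,91),left_window=(544,-13,82),right_window=(544,-38,82),enter_key_top=(600,-27,253))
D={n:[] for n in names}
for k in range(3):
  for c in("side","top"):
    p=imaging.read_camera(c)
    for n in names:
        for q in landmark_of(n,p):
            X=w(p,q["xyz"])
            if np.linalg.norm(X-rough[n])<15: D[n].append(X);break
for n in names: print(n,len(D[n]),np.mean(D[n],0),np.std(D[n],0))
base=dict(counter=(0,0),head_lip=(-26,0),left_edge=(None,37),right_edge=(None,-37),left_window=(None,13.5),right_window=(None,-13.5),enter_key_top=(None,0))
# unknown: x0,y0,yaw, edge x, window x, key x
gx=dict(left_edge=3,right_edge=3,left_window=4,right_window=4,enter_key_top=5)
def f(v):
    r=[]
    c,s=np.cos(v[2]),np.sin(v[2])
    for n in names:
        bx,by=base[n]; bx=v[gx[n]] if bx is None else bx
        for X in D[n]: r+=[v[0]+c*bx-s*by-X[0],v[1]+s*bx+c*by-X[1]]
    return r
v=least_squares(f,[564,-26,0,-26,-20,36]).x; print(v,np.degrees(v[2]),sensors.sense()["clock"])
E
```

```text
counter 6 [563.  -25.1   0.9] [0.7 0.7 2.1]
head_lip 6 [536.3 -27.  198.7] [2.6 0.8 1.4]
left_edge 6 [536.8  13.   89.4] [1.6 1.9 1.3]
right_edge 6 [539.5 -61.8  89.1] [1.3 1.3 1.6]
left_window 6 [546.  -13.3  83.2] [0.7 1.2 2.3]
right_window 6 [544.5 -36.8  81.6] [0.9 2.7 2.6]
enter_key_top 6 [598.5 -28.9 254.1] [2.9 1.6 3.1]
[562.7 -25.9  -0.  -24.6 -17.4  35.9] -0.8087996583211344 3.7
```

Run:
```python
from h import *
s=sensors.sense()
for r in plan(np.array(s["tcp_pos"]),np.array(s["tool_rot"]),np.array([440,11.7,200]),target_R(40),12): print(r)
```

```text
[[np.float64(-0.17), np.float64(-0.821), np.float64(-0.468)], [np.float64(-0.665), np.float64(-0.607), np.float64(0.052)], 0]
[[np.float64(-0.17), np.float64(-0.821), np.float64(-0.468)], [np.float64(-0.641), np.float64(-0.629), np.float64(0.082)], 0]
[[np.float64(-0.17), np.float64(-0.821), np.float64(-0.468)], [np.float64(-0.615), np.float64(-0.651), np.float64(0.111)], 0]
[[np.float64(-0.17), np.float64(-0.821), np.float64(-0.468)], [np.float64(-0.586), np.float64(-0.672), np.float64(0.137)], 0]
[[np.float64(-0.17), np.float64(-0.821), np.float64(-0.468)], [np.float64(-0.555), np.float64(-0.693), np.float64(0.162)], 0]
[[np.float64(-0.17), np.float64(-0.821), np.float64(-0.468)], [np.float64(-0.522), np.float64(-0.712), np.float64(0.184)], 0]
[[np.float64(-0.17), np.float64(-0.821), np.float64(-0.468)], [np.float64(-0.487), np.float64(-0.731), np.float64(0.205)], 0]
[[np.float64(-0.17), np.float64(-0.821), np.float64(-0.468)], [np.float64(-0.451), np.float64(-0.749), np.float64(0.223)], 0]
[[np.float64(-0.17), np.float64(-0.821), np.float64(-0.468)], [np.float64(-0.413), np.float64(-0.766), np.float64(0.239)], 0]
[[np.float64(-0.17), np.float64(-0.821), np.float64(-0.468)], [np.float64(-0.374), np.float64(-0.782), np.float64(0.252)], 0]
[[np.float64(-0.17), np.float64(-0.821), np.float64(-0.468)], [np.float64(-0.333), np.float64(-0.796), np.float64(0.263)], 0]
[[np.float64(-0.17), np.float64(-0.821), np.float64(-0.468)], [np.float64(-0.291), np.float64(-0.81), np.float64(0.271)], 0]
```

Emit:
{"method": "send_rows", "body": {
  "steps": [
    [[-0.17,-0.82,-0.47],[-0.66,-0.61,0.05],0],
    [[-0.17,-0.82,-0.47],[-0.64,-0.63,0.08],0],
    [[-0.17,-0.82,-0.47],[-0.61,-0.65,0.11],0],
    [[-0.17,-0.82,-0.47],[-0.59,-0.67,0.14],0],
    [[-0.17,-0.82,-0.47],[-0.55,-0.69,0.16],0],
    [[-0.17,-0.82,-0.47],[-0.52,-0.71,0.18],0],
    [[-0.17,-0.82,-0.47],[-0.49,-0.73,0.2],0],
    [[-0.17,-0.82,-0.47],[-0.45,-0.75,0.22],0],
    [[-0.17,-0.82,-0.47],[-0.41,-0.77,0.24],0],
    [[-0.17,-0.82,-0.47],[-0.37,-0.78,0.25],0],
    [[-0.17,-0.82,-0.47],[-0.33,-0.8,0.26],0],
    [[-0.17,-0.82,-0.47],[-0.29,-0.81,0.27],0]
  ]
}}

```text
clock: 5.2
tcp_pos: [422.1, 70.6, 195.9]
tool_rot: [[-0.818, 0.028, 0.575], [0.037, 0.999, 0.003], [-0.575, 0.023, -0.818]]
ft_force: [-0.3, 0.8, -0.8]
opening: -0.002
finger_force: 0.0
```

Emit:
{"method": "send_rows", "body": {
  "steps": [
    [[0,0,0],[0,0,0],0],
    [[0,0,0],[0,0,0],0]
  ]
}}

```text
clock: 5.45
tcp_pos: [421.3, 70.0, 195.3]
tool_rot: [[-0.819, 0.034, 0.572], [0.041, 0.999, 0.0], [-0.572, 0.024, -0.82]]
ft_force: [-0.4, 0.7, -1.3]
opening: 0.001
finger_force: 0.0
```

```bash
cat >> h.py <<'E'
def pl(p0,R0,p1,R1,n):
    for r in plan(np.array(p0),np.array(R0),np.array(p1),R1,n): print([[float(x) for x in r[0]],[float(x) for x in r[1]],0])
N=np.array([-.643,0,.766]); U=np.array([.766,0,.643])
L=np.array([538,11.7,89.3]); Rr=np.array([538,-62.3,89.3])
E
python3 - <<'E'
from h import *
s=sensors.sense(); print(s["tcp_pos"],s["tool_rot"])
pl(s["tcp_pos"],s["tool_rot"],L-14*U+20*N,target_R(40),4)
E
```

```text
[421.25338609  69.97954909 195.26620864] [[-8.19418652e-01  3.35398525e-02  5.72213379e-01]
 [ 4.11627388e-02  9.99152383e-01  3.81138355e-04]
 [-5.71715577e-01  2.38661818e-02 -8.20104691e-01]]
[[-0.005, -0.318, -0.147], [-0.109, -0.287, 0.675], 0]
[[-0.005, -0.318, -0.147], [-0.091, -0.289, 0.677], 0]
[[-0.005, -0.318, -0.147], [-0.073, -0.29, 0.679], 0]
[[-0.005, -0.318, -0.147], [-0.055, -0.291, 0.68], 0]
```

Emit:
{"method": "send_rows", "body": {
  "steps": [
    [[0,-0.32,-0.15],[-0.11,-0.29,0.67],0],
    [[0,-0.32,-0.15],[-0.09,-0.29,0.68],0],
    [[0,-0.32,-0.15],[-0.07,-0.29,0.68],0],
    [[0,-0.32,-0.15],[-0.06,-0.29,0.68],0],
    [[0,0,0],[0,0,0],0]
  ]
}}

```text
clock: 6.08
tcp_pos: [481.5, 30.6, 144.1]
tool_rot: [[-0.779, 0.015, 0.627], [0.019, 1.0, -0.001], [-0.627, 0.011, -0.779]]
ft_force: [-0.1, 0.8, 0.3]
opening: -0.001
finger_force: 0.0
```

```bash
cat >> h.py <<'E'
def rel(q,s=None):
    s=s or sensors.sense(); d=np.array(s["tcp_pos"])-q
    return dict(up=round(d@U,1),y=round(d[1],1),n=round(d@N,1))
E
python3 - <<'E'
from h import *
s=sensors.sense(); print(rel(L),np.round(s["tool_rot"],3).tolist(),s["ft_force"])
a=imaging.read_camera("side"); b=imaging.read_camera("top")
cv2.imwrite("pics/c1.png",np.hstack([cv2.resize(x["image"][r[1]:r[1]+120,r[0]:r[0]+120,::-1],(400,400),interpolation=3) for x,r in((a,(260,160)),(b,(275,160)))]))
E
```

```text
{'up': np.float64(-8.0), 'y': np.float64(18.9), 'n': np.float64(78.2)} [[-0.779, 0.015, 0.627], [0.019, 1.0, -0.001], [-0.627, 0.011, -0.779]] [-0.08196627  0.81743059  0.33732797]
```

View pics/c1.png

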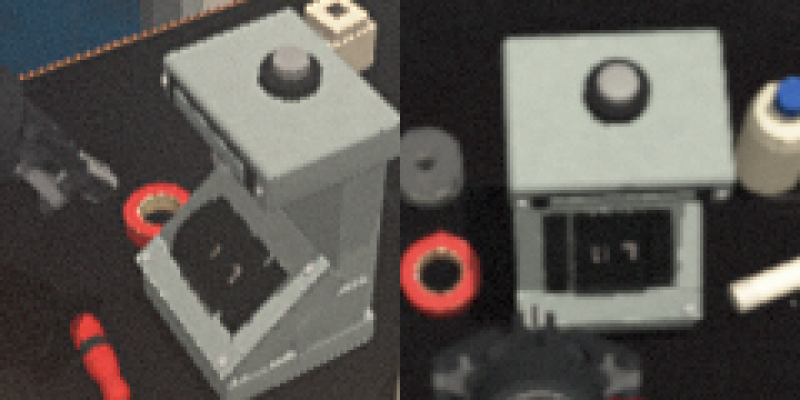

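Run:
```python
from h import *
s=sensors.sense(); print(rel(L),s["qvel"])
pl(s["tcp_pos"],s["tool_rot"],L-14*U+20*N,target_R(40),5)
```

```text
{'up': np.float64(-8.0), 'y': np.float64(18.9), 'n': np.float64(78.7)} [ 5.18751115 -0.25062046 -3.69572987  0.17789376  0.18429551  0.12588246
 -0.29810954]
[[-0.004, -0.055, -0.055], [0.018, -0.076, 0.235], 0]
[[-0.004, -0.055, -0.055], [0.019, -0.076, 0.235], 0]
[[-0.004, -0.055, -0.055], [0.021, -0.076, 0.235], 0]
[[-0.004, -0.055, -0.055], [0.022, -0.076, 0.235], 0]
[[-0.004, -0.055, -0.055], [0.023, -0.076, 0.235], 0]
```

Emit:
{"method": "send_rows", "body": {
  "steps": [
    [[0,-0.05,-0.05],[0.02,-0.08,0.23],0],
    [[0,-0.05,-0.05],[0.02,-0.08,0.23],0],
    [[0,-0.05,-0.05],[0.02,-0.08,0.23],0],
    [[0,-0.05,-0.05],[0.02,-0.08,0.23],0],
    [[0,-0.05,-0.05],[0.02,-0.08,0.23],0]
  ]
}}

```text
clock: 6.8
tcp_pos: [498.5, 14.2, 119.4]
tool_rot: [[-0.767, 0.008, 0.642], [0.007, 1.0, -0.004], [-0.642, 0.001, -0.767]]
ft_force: [-1.0, -0.0, 0.9]
opening: 0.001
finger_force: 0.0
```

Run:
```python
from h import *
s=sensors.sense(); print(rel(L),s["qvel"],np.round(s["tool_rot"],3).tolist(),s["clock"])
imaging.read_camera("top");imaging.read_camera("top")
s=sensors.sense(); print(rel(L),s["qvel"],s["clock"])
```

```text
{'up': np.float64(-10.9), 'y': np.float64(2.5), 'n': np.float64(48.4)} [  7.01577541  -0.94288875  -1.07094602   2.86925789  19.86412547
   0.5727855  -15.91915382] [[-0.767, 0.008, 0.642], [0.007, 1.0, -0.004], [-0.642, 0.001, -0.767]] 6.8
{'up': np.float64(-11.4), 'y': np.float64(0.1), 'n': np.float64(48.4)} [ 1.17269804  0.25831757  0.48163764 -0.34001921 -1.2277821  -0.07791065
  0.99801417] 6.9
```

Run:
```python
from h import *
s=sensors.sense(); print(rel(L),np.round(s["joint_positions"],1),np.round(s["tool_rot"],3).tolist())
```

```text
{'up': np.float64(-11.4), 'y': np.float64(0.1), 'n': np.float64(48.4)} [-82.3  -7.4  73.9 142.6  93.7  11.4  -6.3] [[-0.767, 0.013, 0.641], [0.01, 1.0, -0.008], [-0.641, 0.001, -0.767]]
```

Emit:
{"method": "send_rows", "body": {
  "steps": [
    [[0,0,0],[0,0,0.2],0],
    [[0,0,0],[0,0,0],0],
    [[0,0,0],[0,0,0],0]
  ]
}}

```text
clock: 7.28
tcp_pos: [498.4, 10.2, 118.5]
tool_rot: [[-0.767, 0.018, 0.641], [0.013, 1.0, -0.013], [-0.641, -0.002, -0.767]]
ft_force: [0.4, -0.5, 0.8]
opening: 0.001
finger_force: 0.0
```

Run:
```python
from h import *
s=sensors.sense(); print(rel(L),np.round(s["joint_positions"],1),np.round(s["tool_rot"],3).tolist())
```

```text
{'up': np.float64(-11.6), 'y': np.float64(-1.5), 'n': np.float64(47.9)} [-82.6  -7.1  74.3 142.6  93.9  11.4  -6.7] [[-0.767, 0.018, 0.641], [0.013, 1.0, -0.013], [-0.641, -0.002, -0.767]]
```

Joints 3 and 6 are on their limits because the elbow swung out. I'll identify the kinematics so I can pick a good posture.

```bash
cat >> h.py <<'E'
import itertools
A=(np.array([-68.967,17.813,.802,86.603,-.252,75.585,-1.558]),np.array([218.605,504.707,231.304]))
def fkR(q,sg,o=(0,0)):
    q=np.radians(np.array(q)*sg+np.array([o[0],0,0,0,0,0,o[1]])); M=[]; R=np.eye(3)
    for a,k in zip(q,"zyzyzyz"):
        R=R@Ro.from_euler(k,a).as_matrix(); M.append(R.copy())
    return M
E
python3 - <<'E'
from h import *
s=sensors.sense(); qB=np.array(s["joint_positions"]); RB=np.array(s["tool_rot"]); pB=np.array(s["tcp_pos"])
print(qB.tolist(),RB.tolist(),pB.tolist())
best=[]
for sg in itertools.product([1,-1],repeat=7):
  for o0 in (0,90,180,-90):
    for o7 in (0,90,180,-90):
      M=fkR(qB,sg,(o0,o7)); e=np.degrees(Ro.from_matrix(M[-1].T@RB).magnitude())
      MA=fkR(A[0],sg,(o0,o7)); e2=np.degrees(np.arccos(np.clip(-MA[-1][2,2],-1,1)))
      best.append((e+e2,e,e2,sg,o0,o7))
best.sort(key=lambda t:t[0])
for b in best[:6]: print(b)
_,_,_,sg,o0,o7=best[0]
# lengths: h z0, a along link2 z, e1 along x after j3, e2 x after j4, b along z after j4, e3 after j6 x, c tool z
rows=[];rhs=[]
for q,p in((A[0],A[1]),(qB,pB)):
    M=fkR(q,sg,(o0,o7)); C=np.c_[[0,0,1],M[1][:,2],M[2][:,0],M[3][:,0],M[3][:,2],M[5][:,0],M[5][:,2]]
    rows.append(C);rhs.append(p)
Cm=np.vstack(rows);r=np.hstack(rhs)
print(np.linalg.lstsq(Cm,r,rcond=None)[0],np.linalg.svd(Cm)[1])
for keep in ([0,1,4,6],):
    x,res,_,_=np.linalg.lstsq(Cm[:,keep],r,rcond=None); print(keep,x,res)
E
```

```text
[-82.56061424822188, -7.077302692499642, 74.30188812657249, 142.5523053610352, 93.86700889882248, 11.37103848436744, -6.734016114951273] [[-0.767371922855421, 0.018490063381358453, 0.6409356048538164], [0.013033742315201352, 0.9998274145019463, -0.013238684663302245], [-0.6410697727817426, -0.0018052053918524579, -0.7674804803114266]] [498.37217346014415, 10.23970994460496, 118.52601507970749]
(np.float64(0.0014818920919521688), np.float64(2.329106268202327e-14), np.float64(0.0014818920919288778), (-1, 1, -1, 1, -1, 1, -1), 0, 90)
(np.float64(0.0014818920919565646), np.float64(2.7686771211960435e-14), np.float64(0.0014818920919288778), (-1, -1, -1, -1, -1, -1, -1), 180, -90)
(np.float64(2.13048366098068), np.float64(2.129001768888751), np.float64(0.0014818920919288778), (1, 1, 1, 1, 1, 1, 1), 0, -90)
(np.float64(2.13048366098068), np.float64(2.129001768888751), np.float64(0.0014818920919288778), (1, -1, 1, -1, 1, -1, 1), 180, 90)
(np.float64(12.07115789155839), np.float64(12.06967599946646), np.float64(0.0014818920919288778), (1, 1, 1, 1, 1, 1, -1), 0, -90)
(np.float64(12.07115789155839), np.float64(12.06967599946646), np.float64(0.0014818920919288778), (1, -1, 1, -1, 1, -1, -1), 180, 90)
[ 2639.37979667 -2545.01709385  1375.40649336   769.68616691
   889.5552178    651.14008827 -1402.54074079] [2.72785974 2.14657759 1.22485881 0.50796417 0.43893638 0.00375075]
[0, 1, 4, 6] [269.82617576 472.84831658 419.26086752 386.4600683 ] [314.10569757]
```

Emit:
{"method": "send_rows", "body": {
  "steps": [
    [[0,0,0],[0,0,-0.6],0],
    [[0,0.5,0],[0,0,-0.6],0],
    [[0,0.5,0],[0,0.3,-0.6],0],
    [[0,0,0],[0,0,0],0]
  ]
}}

```text
clock: 7.78
tcp_pos: [457.4, 22.1, 176.6]
tool_rot: [[-0.796, 0.027, 0.605], [0.02, 1.0, -0.018], [-0.605, -0.002, -0.796]]
ft_force: [0.3, -1.1, 0.3]
opening: -0.003
finger_force: 0.0
```

```bash
cat > poses.py <<'E'
P=[([-68.967,17.813,.802,86.603,-.252,75.585,-1.558],[218.605,504.707,231.304]),
([-82.56061424822188, -7.077302692499642, 74.30188812657249, 142.5523053610352, 93.86700889882248, 11.37103848436744, -6.734016114951273],[498.37217346014415, 10.23970994460496, 118.52601507970749])]
E
cat >> h.py <<'E'
from poses import P
SG=np.array((-1,1,-1,1,-1,1,-1)); OO=(0,90)
def cols(q):
    M=fkR(q,SG,OO); return np.c_[[0,0,1],M[1][:,2],M[2][:,0],M[3][:,0],M[3][:,2],M[5][:,0],M[5][:,2]],M[-1]
E
python3 - <<'E'
from h import *
s=sensors.sense(); P.append(([float(x) for x in s["joint_positions"]],[float(x) for x in s["tcp_pos"]]))
open("poses.py","w").write("P="+repr(P)); print(np.round(P[-1][0],1),np.round(P[-1][1],1))
C=np.vstack([cols(q)[0] for q,p in P]); r=np.hstack([p for q,p in P])
for keep in ([0,1,4,6],[0,1,4,5,6],[0,1,2,3,4,6],[0,1,2,3,4,5,6]):
    x,res,_,sv=np.linalg.lstsq(C[:,keep],r,rcond=None); print(keep,np.round(x,1),res,sv[-1])
E
```

```text
[-49.6 -16.9  32.  139.2  48.1  26.3  34.2] [457.4  22.1 176.6]
[0, 1, 4, 6] [252.3 493.2 414.  392.9] [377.11911234] 0.30155065826919003
[0, 1, 4, 5, 6] [258.9 485.1 421.4   6.1 386.4] [340.52928767] 0.2525549130537634
[0, 1, 2, 3, 4, 6] [257.1 502.3 -15.2  -2.9 423.3 406. ] [312.50306698] 0.08364343657618856
[0, 1, 2, 3, 4, 5, 6] [253.1 511.1 -21.3  -5.1 421.8  -3.9 414.7] [308.80733385] 0.08332208408502054
```

```bash
cat >> h.py <<'E'
def cols2(q):
    M=fkR(q,SG,OO)
    return np.c_[[0,0,1],M[1][:,2],M[3][:,2],M[5][:,2], M[0][:,0],M[0][:,1],M[2][:,0],M[2][:,1],M[3][:,0],M[4][:,0],M[4][:,1],M[5][:,0],[1,0,0],[0,1,0]]
E
python3 - <<'E'
from h import *
C=np.vstack([cols2(q) for q,p in P]); r=np.hstack([p for q,p in P])
b=[0,1,2,3]
for k in (1,2):
  out=[]
  for ex in itertools.combinations(range(4,14),k):
    x,res,_,sv=np.linalg.lstsq(C[:,b+list(ex)],r,rcond=None)
    out.append((float(np.sum((C[:,b+list(ex)]@x-r)**2)),ex,np.round(x,1).tolist()))
  for o in sorted(out)[:5]: print(o)
E
```

```text
(1.7148859663578797, (5,), [246.4, 475.5, 417.3, 364.0, -17.0])
(48.72246012181454, (12,), [231.7, 489.9, 407.2, 369.3, 19.3])
(92.91201369708043, (10,), [241.8, 477.8, 419.3, 366.9, -15.6])
(100.97137471420947, (7,), [268.9, 468.4, 420.1, 379.4, -11.7])
(222.81055318713032, (13,), [260.5, 478.6, 427.0, 378.0, -11.2])
(0.025242673759775125, (5, 7), [249.2, 473.8, 417.8, 364.9, -15.4, -1.6])
(0.4053719181887001, (5, 9), [250.5, 470.9, 419.2, 361.1, -17.1, 1.9])
(0.6125943278305096, (5, 13), [247.5, 474.6, 418.5, 363.6, -16.3, -1.2])
(1.1622581353014532, (4, 5), [247.5, 474.6, 418.3, 363.6, -0.9, -16.8])
(1.2659764658330128, (5, 11), [247.2, 474.7, 418.1, 363.5, -16.9, 0.7])
```

```bash
cat >> h.py <<'E'
LN=np.array([249.2,473.8,417.8,364.9,-15.4,-1.6])
LO=np.array([-154.91,-16.99,-72.82,7.12,-82.49,11.32,-174.64]);HI=np.array([154.91,109.72,74.43,147.25,262.49,116.49,174.64])
def fk(q):
    C=cols2(q); return C[:,[0,1,2,3,5,7]]@LN, fkR(q,SG,OO)[-1]
from scipy.optimize import least_squares
def ik(p,R,q0,m=1.0,wq=0.0):
    def f(q):
        P_,R_=fk(q); return np.r_[(P_-p)/2,np.degrees(Ro.from_matrix(R_.T@R).as_rotvec()),wq*(q-q0)]
    r=least_squares(f,np.clip(q0,LO+m+.01,HI-m-.01),bounds=(LO+m,HI-m)); return r.x,np.abs(f(r.x)[:6]).max()
E
python3 - <<'E'
from h import *
rng=np.random.default_rng(0); np.set_printoptions(precision=1,suppress=True,linewidth=150)
for tilt in (40,43,45):
  for rz in (0,90,180,-90):
    R=target_R(tilt)@Ro.from_euler("z",rz,degrees=True).as_matrix()
    sols=[]
    for k in range(12):
        q0=LO+(HI-LO)*rng.random(7)
        q,e=ik(L-3*N,R,q0,1.5)
        if e<.1: sols.append((np.min(np.minimum(q-LO,HI-q)),q))
    sols.sort(key=lambda t:-t[0])
    print(tilt,rz,len(sols),*[s for s in sols[:2]])
E
```

```text
40 0 5 (np.float64(7.703651388598793), array([ 46.1,  17.6, -57.3, 136. , 111.9,  19. , -20.9])) (np.float64(2.5578140289693607), array([ -66.3,   20.8,   71.9,  139.3,  245.7,   19.6, -164.1]))
40 90 9 (np.float64(7.258872142418966), array([  45.2,   17.2,  -56.3,  136. ,  112.4,   18.6, -111.5])) (np.float64(5.773961304889628), array([-64. ,  18.6,  68.3, 139.3, 242.7,  17.1, 109.5]))
40 180 7 (np.float64(9.115352739922695), array([ 48.4,  18.8, -60.2, 135.9, 110.7,  20.4, 160.9])) (np.float64(8.885223097704504), array([ 48. ,  18.6, -59.8, 135.9, 110.9,  20.2, 160.6]))
40 -90 7 (np.float64(3.940405646922855), array([-65.4,  19.9,  70.5, 139.3, 244.6,  18.5, -72.8])) (np.float64(3.7903652770638843), array([ 54.7,  23.6, -69. , 135.8, 107.5,  25.9,  76.1]))
43 0 8 (np.float64(7.894817734721581), array([ 37.3,  15.3, -47.1, 138.7, 132.3,  19.2, -42.7])) (np.float64(7.565689238595581), array([ 36.2,  14.9, -45.8, 138.7, 133.2,  18.9, -43.7]))
43 90 11 (np.float64(8.753503970587133), array([  44.1,   17.7,  -55.1,  138.5,  127.2,   21.7, -126.3])) (np.float64(8.68572791384139), array([
[... 501 characters left out ...]
, 139.9, 127.6,  29.5, -33.8])) (np.float64(5.655941031581449), array([ -3.9,  10.7,  -2.1, 141.6, 165.1,  17.7, -79.7]))
45 90 8 (np.float64(6.847440957948578), array([  32.4,   14.8,  -41.8,  140.4,  142.6,   21.5, -143.5])) (np.float64(6.061742370645447), array([   7.7,   11.3,  -14.7,  141.2,  158.1,   18.3, -161.8]))
45 180 5 (np.float64(5.763657539626024), array([ -0.8,  10.8,  -5.4, 141.5, 163.2,  17.8, 102.4])) (np.float64(5.57307062500999), array([ -6.2,  10.6,   0.4, 141.7, 166.5,  17.6,  98.7]))
45 -90 6 (np.float64(6.526471152568462), array([ 21.7,  12.8, -29.9, 140.7, 149.6,  19.7,  28.1])) (np.float64(6.293020463854845), array([ 14.5,  11.9, -22.1, 141. , 154. ,  18.9,  22.9]))
```

The kinematic model now fits to under 1 mm. Joint 5 needs to be around 130–150°, so I'll roll the tool about its own axis at this clear spot to bring it there.

Emit:
{"method": "send_rows", "body": {
  "steps": [
    [[0,0,-1],[0,0,0],0],
    [[0,0,-1],[0,0,0],0],
    [[0,0,-1],[0,0,0],0],
    [[0,0,-1],[0,0,0],0],
    [[0,0,-1],[0,0,0],0],
    [[0,0,-1],[0,0,0],0],
    [[0,0,-1],[0,0,0],0],
    [[0,0,-1],[0,0,0],0],
    [[0,0,-1],[0,0,0],0],
    [[0,0,-1],[0,0,0],0],
    [[0,0,-1],[0,0,0],0],
    [[0,0,-1],[0,0,0],0]
  ]
}}

```text
clock: 9.28
tcp_pos: [455.8, 20.4, 172.7]
tool_rot: [[-0.554, -0.578, 0.599], [-0.731, 0.682, -0.02], [-0.397, -0.449, -0.8]]
ft_force: [-0.3, -0.2, -0.2]
opening: -0.0
finger_force: 0.0
```

```bash
cat > st.py <<'E'
from h import *
np.set_printoptions(precision=1,suppress=True,linewidth=150)
s=sensors.sense(); q=np.array(s["joint_positions"]); p,R=fk(q); t=np.array(s["tcp_pos"])
print("q",q,"tcp",t,"model err",p-t,"axis",np.round(R[:,2],3),"x",np.round(R[:,0],3),"L",rel(L),"R",rel(Rr),"F",np.array(s["ft_force"]),s["clock"])
E
python3 st.py
```

```text
q [-50.6 -16.8  33.2 139.4  48.5  26.4  82.1] tcp [455.8  20.4 172.7] model err [-0. -0. -0.] axis [ 0.6 -0.  -0.8] x [-0.6 -0.7 -0.4] L {'up': np.float64(-9.4), 'y': np.float64(8.7), 'n': np.float64(116.7)} R {'up': np.float64(-9.4), 'y': np.float64(82.7), 'n': np.float64(116.7)} F [-0.3 -0.2 -0.2] 9.275
```

```bash
cat >> h.py <<'E'
from scipy.optimize import lsq_linear
def jac(q):
    p0,R0=fk(q); J=np.zeros((6,7))
    for i in range(7):
        d=q.copy(); d[i]+=.01; p1,R1=fk(d); J[:3,i]=(p1-p0)/.01; J[3:,i]=Ro.from_matrix(R1@R0.T).as_rotvec()/.01*300
    return J
def simstep(q,p1,R1,it=2):
    for _ in range(it):
        p0,R0=fk(q); e=np.r_[p1-p0,Ro.from_matrix(R1@R0.T).as_rotvec()*300]; J=jac(q)
        A_=np.vstack([J,.05*np.eye(7)]); q=q+lsq_linear(A_,np.r_[e,np.zeros(7)],(np.minimum(LO-q,-1e-6),np.maximum(HI-q,1e-6))).x
    return q
def simpath(q,qs):
    """DLS controller fed the Cartesian images of joint path qs"""
    for a in qs: q=simstep(q,*fk(a))
    return q
E
python3 - <<'E'
from h import *
np.set_printoptions(precision=1,suppress=True,linewidth=150)
s=sensors.sense(); q=np.array(s["joint_positions"]); rng=np.random.default_rng(1)
for tilt in (40,43):
 for rz in (0,90,180,-90):
  R=target_R(tilt)@Ro.from_euler("z",rz,degrees=True).as_matrix()
  for pt in (L+40*N,):
   best=[]
   for k in range(8):
    q0=np.array([30,14,-38,135,130,20,0.])+rng.normal(size=7)*[20,4,20,3,20,3,1]; q0[6]=rng.uniform(-150,150)
    g,e=ik(pt,R,q0,3)
    if e<.1: best.append((np.abs(g-q).max(),g))
   if not best: print(tilt,rz,"none");continue
   d,g=min(best,key=lambda t:t[0])
   qs=[q+(g-q)*t for t in np.linspace(0,1,31)[1:]]
   f=simpath(q,qs); pf,Rf=fk(f); pg,Rg=fk(g)
   print(tilt,rz,"goal",g,"sim",f,"err",np.linalg.norm(pf-pg),np.degrees(Ro.from_matrix(Rf.T@Rg).magnitude()))
E
```

```text
40 0 none
40 90 none
40 180 none
40 -90 none
43 0 none
43 90 none
43 180 none
43 -90 none
```

```bash
cat > feas.py <<'E'
from h import *
np.set_printoptions(precision=0,suppress=True,linewidth=150)
rng=np.random.default_rng(1)
S=[np.array(x,float) for x in ([40,16,-50,138,130,20,-40],[10,12,-15,140,155,18,-60],[46,17,-57,136,112,19,-20],[50,5,-50,135,80,25,20],[20,0,-20,130,60,20,10],[-50,-10,35,138,50,25,34])]
for rz in (0,):
 for n in (0,15,30):
  for tilt in (30,35,40,44,48):
    R=target_R(tilt)
    out=[]
    for q0 in S:
        g,e=ik(L+n*N,R,q0,.5)
        if e<.15: out.append((np.min(np.minimum(g-LO,HI-g)[:6]),g))
    out.sort(key=lambda t:-t[0]); print(n,tilt,len(out),*[(o[0].round(1),o[1]) for o in out[:2]])
E
python3 feas.py
```

```text
0 30 6 (np.float64(10.0), array([ 46.,  18., -57., 127.,  57.,  21.,  34.])) (np.float64(8.7), array([ 43.,  16., -54., 127.,  54.,  20.,  36.]))
0 35 6 (np.float64(6.1), array([ 47.,  17., -58., 132.,  81.,  17.,  10.])) (np.float64(5.8), array([ 46.,  17., -57., 132.,  81.,  17.,  10.]))
0 40 6 (np.float64(7.2), array([ 47.,  17., -58., 136., 111.,  19., -20.])) (np.float64(5.4), array([ 43.,  15., -53., 136., 113.,  17., -23.]))
0 44 6 (np.float64(7.8), array([ 45.,  18., -57., 139., 130.,  23., -39.])) (np.float64(7.7), array([ 41.,  16., -52., 140., 133.,  21., -43.]))
0 48 6 (np.float64(4.8), array([ 48.,  22., -61., 142., 138.,  32., -45.])) (np.float64(4.6), array([ 43.,  19., -54., 143., 142.,  30., -51.]))
15 30 6 (np.float64(8.9), array([ 47.,  14., -57., 128.,  48.,  20.,  42.])) (np.float64(8.2), array([ 45.,  13., -55., 128.,  46.,  20.,  43.]))
15 35 6 (np.float64(5.5), array([ 52.,  14., -62., 132.,  74.,  17.,  17.])) (np.float64(3.2), array([ 47.,  13., -57., 132.,  70.,  15.,  19.]))
15 40 6 (np.float64(4.5), array([ 50.,  14., -60., 137., 107.,  16., -17.])) (np.f
[... 385 characters left out ...]
ay([ 54.,  12., -64., 128.,  43.,  21.,  46.])) (np.float64(8.5), array([ 50.,  11., -59., 128.,  39.,  20.,  50.]))
30 35 6 (np.float64(1.6), array([ 50.,   9., -58., 133.,  57.,  13.,  31.])) (np.float64(1.6), array([ 50.,   9., -58., 133.,  57.,  13.,  31.]))
30 40 6 (np.float64(0.5), array([ 53.,   9., -61., 137., 101.,  12., -12.])) (np.float64(0.5), array([ 53.,   9., -61., 137., 101.,  12., -12.]))
30 44 6 (np.float64(4.4), array([ 51.,  10., -60., 141., 130.,  16., -41.])) (np.float64(3.6), array([ 47.,   9., -56., 141., 132.,  15., -44.]))
30 48 6 (np.float64(3.3), array([ 49.,  12., -59., 144., 144.,  23., -55.])) (np.float64(3.2), array([ 43.,  10., -52., 144., 147.,  22., -59.]))
```

```bash
cat >> h.py <<'E'
def rows_from(qs,q,g=0):
    """rows carrying the tool through FK of joint path qs from q"""
    p,R=fk(q); out=[]
    for a in qs:
        p1,R1=fk(a); rv=np.degrees(Ro.from_matrix(R.T@R1).as_rotvec())/4; t=R.T@(p1-p)/50
        out.append([[round(float(x),2) for x in rv],[round(float(x),2) for x in t],g]); p,R=p1,R1
    return out
E
cat > w.py <<'E'
from h import *
np.set_printoptions(precision=0,suppress=True,linewidth=150)
q=np.array(sensors.sense()["joint_positions"])
gw=np.array([55,10,0,95,0,75,45.])
n=24
qs=[q+(gw-q)*t for t in np.linspace(0,1,n+1)[1:]]
for a in qs[::4]: print(fk(a)[0],fk(a)[1][:,2].round(2))
f=simpath(q,qs); print("sim",f,fk(f)[0])
h30,e=ik(L-14*U+25*N,target_R(30),np.array([50,10,-58,128,45,20,45.]),2); print("h30",h30,e)
for src in (gw,f):
    qs2=[src+(h30-src)*t for t in np.linspace(0,1,25)[1:]]
    f2=simpath(src,qs2); print("sim2",f2,fk(f2)[0]-fk(h30)[0])
    h44,e=ik(L-14*U+15*N,target_R(43),f2,1); print("h43",h44,e)
    qs3=[f2+(h44-f2)*t for t in np.linspace(0,1,13)[1:]]; f3=simpath(f2,qs3); print("sim3",f3,fk(f3)[0]-fk(h44)[0])
for r in rows_from(qs,q): print(r)
E
python3 w.py
```

```text
[462. -10. 179.] [ 1. -0. -1.]
[ 460. -125.  201.] [ 0. -0. -1.]
[ 431. -219.  215.] [ 0. -0. -1.]
[ 387. -291.  223.] [ 0. -0. -1.]
[ 340. -343.  228.] [ 0. -0. -1.]
[ 296. -382.  234.] [-0. -0. -1.]
sim [  2.  17.  67.  97. -16.  77.  62.] [ 265. -408.  243.]
h30 [ 50.  12. -60. 130.  46.  19.  43.] 9.947598300641403e-14
sim2 [ 24.   7. -31. 131.  26.  15.  61.] [-0. -0. -0.]
h43 [ 37.  11. -46. 141. 137.  17. -49.] 1.7053025658242404e-13
sim3 [ 20.   9. -28. 142. 147.  15. -61.] [-0. -0. -0.]
sim2 [-37.   5.  34. 133.  -5.  13.  90.] [ 0.  0. -0.]
h43 [-70.  13.  73. 138. -81.  12. 166.] 7.3959750493651155
sim3 [-69.  12.  72. 138. -81.  11. 166.] [0. 0. 0.]
[[0.49, 0.75, 1.44], [0.33, -0.54, -0.02], 0]
[[0.47, 0.73, 1.44], [0.31, -0.53, -0.01], 0]
[[0.45, 0.71, 1.45], [0.28, -0.53, -0.0], 0]
[[0.42, 0.69, 1.45], [0.25, -0.52, 0.01], 0]
[[0.4, 0.67, 1.45], [0.23, -0.5, 0.01], 0]
[[0.38, 0.65, 1.45], [0.2, -0.49, 0.02], 0]
[[0.35, 0.64, 1.45], [0.18, -0.48, 0.03], 0]
[[0.32, 0.62, 1.45], [0.15, -0.47, 0.03], 0]
[[0.3, 0.61, 1.44], [0.13, -0.45, 0.04], 0]
[[0.27, 0.6, 1.44], [0.1, -0.44, 0.04], 0]
[[0.24, 0.59, 1.44], [0.08, -0.42, 0.05], 0]
[[0.22, 0.59, 1.43], [0.05, -0.41, 0.05], 0]
[[0.19, 0.58, 1.43], [0.03, -0.39, 0.05], 0]
[[0.16, 0.58, 1.42], [0.01, -0.37, 0.05], 0]
[[0.13, 0.58, 1.41], [-0.02, -0.36, 0.05], 0]
[[0.1, 0.57, 1.4], [-0.04, -0.34, 0.04], 0]
[[0.07, 0.57, 1.4], [-0.06, -0.32, 0.04], 0]
[[0.04, 0.58, 1.38], [-0.08, -0.3, 0.03], 0]
[[0.01, 0.58, 1.37], [-0.1, -0.28, 0.02], 0]
[[-0.02, 0.58, 1.36], [-0.12, -0.27, 0.01], 0]
[[-0.05, 0.59, 1.34], [-0.14, -0.25, -0.0], 0]
[[-0.08, 0.6, 1.33], [-0.16, -0.23, -0.02], 0]
[[-0.11, 0.6, 1.31], [-0.17, -0.21, -0.04], 0]
[[-0.14, 0.61, 1.29], [-0.19, -0.19, -0.06], 0]
```

```bash
sed -i 's/75,45\.\]/75,105.]/; s/^    h44/    continue\n    h44/' w.py; python3 w.py | grep -v "^\[ "
```

```text
[462. -10. 179.] [ 1. -0. -1.]
sim [  1.  18.  69.  97. -17.  77. 123.] [ 265. -408.  243.]
h30 [ 50.  12. -60. 130.  46.  19.  43.] 9.947598300641403e-14
sim2 [ 18.   6. -24. 131.  22.  14.  64.] [-0.  0. -0.]
sim2 [-57.   7.  56. 133. -19.  14. 105.] [-0.  0. -0.]
[[0.47, 0.76, 0.82], [0.33, -0.54, -0.02], 0]
[[0.42, 0.76, 0.82], [0.33, -0.52, -0.01], 0]
[[0.37, 0.75, 0.82], [0.32, -0.5, -0.0], 0]
[[0.31, 0.74, 0.82], [0.32, -0.48, 0.01], 0]
[[0.26, 0.73, 0.82], [0.31, -0.46, 0.01], 0]
[[0.21, 0.72, 0.82], [0.3, -0.44, 0.02], 0]
[[0.16, 0.71, 0.82], [0.29, -0.42, 0.03], 0]
[[0.11, 0.7, 0.82], [0.28, -0.4, 0.03], 0]
[[0.06, 0.68, 0.82], [0.27, -0.38, 0.04], 0]
[[0.01, 0.66, 0.82], [0.26, -0.37, 0.04], 0]
[[-0.04, 0.64, 0.81], [0.25, -0.35, 0.05], 0]
[[-0.09, 0.62, 0.81], [0.23, -0.34, 0.05], 0]
[[-0.14, 0.59, 0.8], [0.22, -0.32, 0.05], 0]
[[-0.19, 0.57, 0.8], [0.21, -0.31, 0.05], 0]
[[-0.24, 0.54, 0.79], [0.19, -0.3, 0.05], 0]
[[-0.28, 0.51, 0.78], [0.17, -0.29, 0.04], 0]
[[-0.33, 0.48, 0.77], [0.16, -0.28, 0.04], 0]
[[-0.37, 0.44, 0.76], [0.14, -0.28, 0.03], 0]
[[-0.41, 0.41, 0.75], [0.13, -0.27, 0.02], 0]
[[-0.45, 0.37, 0.73], [0.11, -0.27, 0.01], 0]
[[-0.49, 0.33, 0.72], [0.1, -0.27, -0.0], 0]
[[-0.53, 0.29, 0.7], [0.09, -0.26, -0.02], 0]
[[-0.56, 0.24, 0.68], [0.07, -0.26, -0.04], 0]
[[-0.6, 0.19, 0.66], [0.06, -0.26, -0.06], 0]
```

Emit:
{"method": "send_rows", "body": {
  "steps": [
    [[0.47,0.76,0.82],[0.33,-0.54,-0.02],0],
    [[0.42,0.76,0.82],[0.33,-0.52,-0.01],0],
    [[0.37,0.75,0.82],[0.32,-0.5,0],0],
    [[0.31,0.74,0.82],[0.32,-0.48,0.01],0],
    [[0.26,0.73,0.82],[0.31,-0.46,0.01],0],
    [[0.21,0.72,0.82],[0.3,-0.44,0.02],0],
    [[0.16,0.71,0.82],[0.29,-0.42,0.03],0],
    [[0.11,0.7,0.82],[0.28,-0.4,0.03],0],
    [[0.06,0.68,0.82],[0.27,-0.38,0.04],0],
    [[0.01,0.66,0.82],[0.26,-0.37,0.04],0],
    [[-0.04,0.64,0.81],[0.25,-0.35,0.05],0],
    [[-0.09,0.62,0.81],[0.23,-0.34,0.05],0]
  ]
}}

```text
clock: 10.78
tcp_pos: [399.0, -275.5, 222.6]
tool_rot: [[-0.981, 0.082, 0.178], [0.008, 0.925, -0.38], [-0.196, -0.372, -0.908]]
ft_force: [-0.1, -0.1, -1.3]
opening: -0.003
finger_force: 0.0
```

```bash
python3 st.py
```

```text
q [-38.1  -7.6  53.6 117.9  31.1  53.5  87.6] tcp [ 399.  -275.5  222.6] model err [ 0.2  0.1 -0. ] axis [ 0.2 -0.4 -0.9] x [-1.   0.  -0.2] L {'up': np.float64(-20.8), 'y': np.float64(-287.2), 'n': np.float64(191.5)} R {'up': np.float64(-20.8), 'y': np.float64(-213.2), 'n': np.float64(191.5)} F [-0.1 -0.1 -1.3] 10.775
```

```bash
cat > srch.py <<'E'
from h import *
import sys,time
np.set_printoptions(precision=1,suppress=True,linewidth=150)
from scipy.spatial.transform import Slerp
def seg(p0,R0,p1,R1,cap=(45,3.8)):
    ang=np.degrees(Ro.from_matrix(R0.T@R1).magnitude()); n=int(max(1,np.ceil(max(np.linalg.norm(p1-p0)/cap[0],ang/cap[1]))))
    sl=Slerp([0,1],Ro.from_matrix([R0,R1])); return [(p0+(p1-p0)*t,sl(t).as_matrix()) for t in np.linspace(0,1,n+1)[1:]]
def radial(az,tilt,r,z,roll):
    a=np.radians(az); p=np.array([r*np.cos(a),r*np.sin(a),z]); return p,target_R(tilt,az)@Ro.from_euler("z",roll,degrees=True).as_matrix()
def run(q,wps):
    p,R=fk(q); tot=0
    for (p1,R1) in wps:
        for (a,b) in seg(p,R,p1,R1): q=simstep(q,a,b,1); tot+=1
        p,R=p1,R1
    return q,tot
def final(rz):
    Z=Ro.from_euler("z",rz,degrees=True).as_matrix()
    return [(L-14*U+45*N+np.array([-20,0,10]),target_R(25)@Z),(L-14*U+25*N,target_R(30)@Z),(L-14*U+12*N,target_R(43)@Z)]
E
cat > go.py <<'E'
from srch import *
if __name__=="__main__":
    from multiprocessing import Pool
    q=np.array(sensors.sense()["joint_positions"])
    rng=np.random.default_rng(5); cs=[]
    for i in range(160):
        W=[radial(rng.uniform(-120,-50),rng.uniform(-30,50),rng.uniform(380,680),rng.uniform(180,450),rng.uniform(-180,180)) ,
           radial(rng.uniform(-70,-30),rng.uniform(-20,50),rng.uniform(380,650),rng.uniform(180,400),rng.uniform(-180,180))]
        cs.append((q,W,rng.choice([0,90,180,-90])))
    def ev(c):
        q,W,rz=c; f,t=run(q,W+final(rz)); pg,Rg=final(rz)[-1]; pf,Rf=fk(f)
        e=np.linalg.norm(pf-pg)+np.degrees(Ro.from_matrix(Rf.T@Rg).magnitude())
        return e,t,np.min(np.minimum(f-LO,HI-f)),f
    with Pool() as P_: out=P_.map(ev,cs)
    ok=[(o,c) for o,c in zip(out,cs) if o[0]<2]; print(len(ok))
    ok.sort(key=lambda x:-x[0][2]+x[0][1]*.03)
    import pickle; pickle.dump(ok[:10],open("ok.pkl","wb"))
    for o,c in ok[:6]: print(o[1],o[2],o[3],c[2],[np.r_[w_[0],w_[1][:,2]].round(1).tolist() for w_ in c[1]])
E
time timeout 400 python3 go.py
```

```text
0
real	0m11.792s
user	0m43.488s
sys	0m0.107s
```

```bash
cat > val.py <<'E'
from srch import *
# replays from recorded data
def rep(q,rows):
    p,R=fk(q)
    for w_,t in rows:
        p=p+R@(np.array(t)*50); R=R@Ro.from_rotvec(np.radians(np.array(w_)*4)).as_matrix(); q=simstep(q,p,R,2)
    return q
print("retreat",rep(np.array(P[1][0]),[([0,0,0],[0,0,-.6]),([0,.5,0],[0,0,-.6]),([0,.5,0],[0,.3,-.6])]),"real",np.array(P[2][0]))
q=np.array([-50.6,-16.8,33.2,139.4,48.5,26.4,82.1])
R12=[([.47,.76,.82],[.33,-.54,-.02]),([.42,.76,.82],[.33,-.52,-.01]),([.37,.75,.82],[.32,-.5,0]),([.31,.74,.82],[.32,-.48,.01]),([.26,.73,.82],[.31,-.46,.01]),([.21,.72,.82],[.3,-.44,.02]),([.16,.71,.82],[.29,-.42,.03]),([.11,.7,.82],[.28,-.4,.03]),([.06,.68,.82],[.27,-.38,.04]),([.01,.66,.82],[.26,-.37,.04]),([-.04,.64,.81],[.25,-.35,.05]),([-.09,.62,.81],[.23,-.34,.05])]
print("swing",rep(q,R12))
R1=[([-.17,-.82,-.47],t) for t in ([-.66,-.61,.05],[-.64,-.63,.08],[-.61,-.65,.11],[-.59,-.67,.14],[-.55,-.69,.16],[-.52,-.71,.18],[-.49,-.73,.2],[-.45,-.75,.22],[-.41,-.77,.24],[-.37,-.78,.25],[-.33,-.8,.26],[-.29,-.81,.27])]
print("first",rep(np.array(P[0][0]),R1))
E
python3 val.py
```

```text
retreat [-30.9 -16.7  15.3 137.9  31.8  26.7  49.4] real [-49.6 -16.9  32.  139.2  48.1  26.3  34.2]
swing [-38.4  -7.6  53.9 118.1  31.3  53.3  87.6]
first [-21.7 -17.    6.7 141.4  38.6  21.7  44.8]
```

Emit:
{"method": "send_rows", "body": {
  "steps": [
    [[0,0,0],[0,0,0],0],
    [[0,0,0],[0,0,0],0],
    [[0,0,0],[0,0,0],0],
    [[0,0,0],[0,0,0],0]
  ]
}}

```text
clock: 11.28
tcp_pos: [400.0, -273.4, 222.4]
tool_rot: [[-0.98, 0.077, 0.181], [0.002, 0.925, -0.379], [-0.197, -0.371, -0.907]]
ft_force: [-0.4, 1.1, -0.4]
opening: -0.001
finger_force: 0.0
```

```bash
python3 st.py
```

```text
q [-38.1  -7.7  53.3 118.   31.1  53.4  87.6] tcp [ 400.  -273.4  222.4] model err [ 0.2  0.1 -0. ] axis [ 0.2 -0.4 -0.9] x [-1.   0.  -0.2] L {'up': np.float64(-20.1), 'y': np.float64(-285.1), 'n': np.float64(190.7)} R {'up': np.float64(-20.1), 'y': np.float64(-211.1), 'n': np.float64(190.7)} F [-0.4  1.1 -0.4] 11.275
```

```bash
cat > go2.py <<'E'
from srch import *
def safe(p): return p[2]>=190 and (abs(p[1]+25)>170 or p[0]<430 or p[2]>480)
def ev(c):
    q,W,rz=c
    p,R=fk(q); tot=0; viol=0
    fin=final(rz); WW=W+fin
    for k,(p1,R1) in enumerate(WW):
        for (a,b) in seg(p,R,p1,R1,(45,3.8)):
            if k<len(W) and not safe(a): return None
            q2=simstep(q,a,b,1); viol=max(viol,np.abs(q2-q).max()); q=q2; tot+=1
            if k<len(W) and np.linalg.norm(fk(q)[0]-a)>30: return None
        p,R=p1,R1
    pf,Rf=fk(q); e=np.linalg.norm(pf-p)+np.degrees(Ro.from_matrix(Rf.T@R).magnitude())
    return e,tot,np.min(np.minimum(q-LO,HI-q)),q,viol
if __name__=="__main__":
    from multiprocessing import Pool
    import pickle
    q=np.array(sensors.sense()["joint_positions"])
    rng=np.random.default_rng(int(sys.argv[1])); cs=[]
    for i in range(2500):
        W=[radial(rng.uniform(-130,80),rng.uniform(-50,90),rng.uniform(300,680),rng.uniform(200,600),rng.uniform(-180,180)) for _ in range(rng.integers(1,4))]
        cs.append((q,W,rng.choice([0,90,180,-90])))
    with Pool() as P_: out=P_.map(ev,cs,chunksize=10)
    v=[(o,c) for o,c in zip(out,cs) if o]; print(len(v))
    ok=[x for x in v if x[0][0]<2]; print(len(ok))
    ok.sort(key=lambda x:-x[0][2]+x[0][1]*.05); v.sort(key=lambda x:x[0][0])
    pickle.dump(ok[:10],open("ok.pkl","wb"))
    for o,c in (ok or v)[:5]: print(o,c[2],[np.r_[w_[0],w_[1][:,2]].round(1).tolist() for w_ in c[1]])
E
time timeout 550 python3 go2.py 1
```

```text
220
0
(np.float64(3.9261070376545013), 42, np.float64(3.8441269388595742), array([ 55.9,  19.9, -69. , 140.8, 122.8,  25.4,  59.2]), np.float64(58.69842923012128)) -90 [[512.5, -284.5, 420.5, 0.8, -0.5, -0.3]]
(np.float64(4.44419678236298), 44, np.float64(4.460400771827878), array([ 55.5,  19.5, -68.4, 140.8, 123.4,  25. , -31.6]), np.float64(58.481488663380894)) 0 [[199.1, 588.6, 504.3, 0.1, 0.4, -0.9]]
(np.float64(4.571732165155771), 58, np.float64(-1.9999893652311584e-06), array([  58.4,   22.6,  -72.8,  140.8,  120.4,   28.1, -117.3]), np.float64(133.1869630182962)) 90 [[56.0, -581.1, 578.8, 0.1, -0.6, -0.8]]
(np.float64(4.749435476092036), 53, np.float64(-1.9999809381943123e-06), array([  58.4,   22.6,  -72.8,  140.8,  120.4,   28. , -117.4]), np.float64(104.55218723672353)) 90 [[-251.6, -369.9, 408.5, 0.1, 0.1, -1.0]]
(np.float64(5.1088871021017015), 33, np.float64(6.082114378799389), array([  49.9,   14.8,  -60.6,  141.2,  128.6,   20.4, -128.5]), np.float64(84.59782162180431)) 90 [[315.8, 271.1, 263.8, 0.1, 0.1, -1.0]]
real	0m43.151s
user	2m49.009s
sys	0m0.138s
```

```bash
sed -i 's/x\[0\]\[0\]<2\]/x[0][0]<8 and x[0][2]>2]/; s/key=lambda x:-x\[0\]\[2\]+x\[0\]\[1\]\*.05/key=lambda x:x[0][4]+.2*x[0][1]/; s/(45,3.8))/((45,3.8) if k<len(W) else (25,2)))/' go2.py; time timeout 570 python3 go2.py 2
```

```text
221
102
(np.float64(3.5330818395145127), 80, np.float64(6.321096255993524), array([ 49.7,  16. , -60.8, 140.9, 128.5,  21.5, 141.8]), np.float64(18.23093600121311)) 180 [[437.8, 242.1, 287.4, -0.3, -0.2, -0.9]]
(np.float64(3.533081801382993), 84, np.float64(6.321096251169706), array([ 49.7,  16. , -60.8, 140.9, 128.5,  21.5, 141.8]), np.float64(18.2775690745723)) 180 [[424.3, 453.6, 262.3, -0.2, -0.2, -1.0]]
(np.float64(3.7650059640920377), 74, np.float64(6.347352833097659), array([ 51. ,  16.6, -62.4, 140.9, 127.4,  22.2, -36.9]), np.float64(20.61508191933521)) 0 [[500.9, -206.1, 332.5, -0.1, 0.0, -1.0]]
(np.float64(3.5330817960856304), 74, np.float64(6.321096250266265), array([ 49.7,  16. , -60.8, 140.9, 128.5,  21.5, 141.8]), np.float64(23.438558931405165)) 180 [[209.0, 541.3, 370.0, -0.0, -0.1, -1.0]]
(np.float64(3.7778318050310697), 53, np.float64(6.348879334214786), array([ 51.1,  16.7, -62.5, 140.9, 127.4,  22.2, -36.8]), np.float64(29.397663545630778)) 0 [[81.0, -600.9, 267.3, 0.1, -0.8, -0.6]]
real	0m38.757s
user	2m32.061s
sys	0m0.107s
```

```bash
cat > go3.py <<'E'
from go2 import *
if __name__=="__main__":
    import pickle
    ok=pickle.load(open("ok.pkl","rb")); W3=ok[2][1][1]
    print(ok[2][1][1][0][1].round(2).tolist())
    q0=np.array(sensors.sense()["joint_positions"])
    for xyz in ((440,-210,300),(420,-250,330),(450,-200,250),(430,-120,300)):
      for Rw in (W3[0][1],target_R(5,-20),target_R(0,0)):
        W=[(np.array(xyz,float),Rw)]
        r=ev((q0,W,0)); 
        print(xyz,None if r is None else (r[0],r[1],r[2],r[3],r[4]))
E
python3 go3.py
```

```text
[[-0.22, -0.97, -0.08], [-0.98, 0.22, 0.03], [-0.01, 0.08, -1.0]]
(440, -210, 300) (np.float64(3.7605807625192478), 74, np.float64(6.346822219586954), array([ 51. ,  16.6, -62.4, 140.9, 127.5,  22.2, -36.9]), np.float64(36.164251462608526))
(440, -210, 300) (np.float64(20.90904682634268), 33, np.float64(-5.999999935113465e-06), array([-71.2,  11.8,  74.4, 137.7, -82.5,  11.3, 167.8]), np.float64(30.29525497990471))
(440, -210, 300) (np.float64(20.909045817631213), 30, np.float64(-5.999999995509597e-06), array([-71.2,  11.8,  74.4, 137.7, -82.5,  11.3, 167.8]), np.float64(30.25546142635084))
(420, -250, 330) (np.float64(3.759419428296591), 74, np.float64(6.346681428691056), array([ 51. ,  16.6, -62.4, 140.9, 127.5,  22.2, -36.9]), np.float64(53.80304217171809))
(420, -250, 330) (np.float64(20.90904654750864), 33, np.float64(-5.999999789452204e-06), array([-71.2,  11.8,  74.4, 137.7, -82.5,  11.3, 167.8]), np.float64(30.354931057184903))
(420, -250, 330) (np.float64(20.90904573494165), 31, np.float64(-5.999999995509597e-06), array([-71.2,  11.8,  74.4, 137.7, -82.5,  11.3, 167.8]), np.float64(30.182379929412782))
(450, -200, 250) (np.float64(3.7627567971611438), 74, np.float64(6.347083922022222), array([ 51. ,  16.6, -62.4, 140.9, 127.4,  22.2, -36.9]), np.float64(26.278234226922663))
(450, -200, 250) (np.float64(20.909046651835585), 33, np.float64(-5.999999869388262e-06), array([-71.2,  11.8,  74.4, 137.7, -82.5,  11.3, 167.8]), np.float64(30.33579458789261))
(450, -200, 250) (np.float64(20.909045750883717), 30, np.float64(-5.999999995509597e-06), array([-71.2,  11.8,  74.4, 137.7, -82.5,  11.3, 167.8]), np.float64(30.199163004223394))
(430, -120, 300) None
(430, -120, 300) None
(430, -120, 300) None
```

```bash
cat > pr.py <<'E'
from srch import *
def rows(q,wps,caps):
    """print rows through Cartesian waypoints from the measured pose; simulate"""
    s=sensors.sense(); p,R=np.array(s["tcp_pos"]),np.array(s["tool_rot"]); i=0
    for (p1,R1),cap in zip(wps,caps):
        for a,b in seg(p,R,p1,R1,cap):
            rv=np.degrees(Ro.from_matrix(R.T@b).as_rotvec())/4; t=R.T@(a-p)/50
            q=simstep(q,a,b,1); i+=1
            print(str([[round(float(x),2) for x in rv],[round(float(x),2) for x in t],0])+",",end="\n" if i%12 else "  #%d q %s\n"%(i,q.round(0)))
            p,R=a,b
    print("end",q,fk(q)[0])
E
python3 - <<'E'
from pr import *
q=np.array(sensors.sense()["joint_positions"])
Rw=np.array([[-.22,-.97,-.08],[-.98,.22,.03],[-.01,.08,-1.]]); Rw=Ro.from_matrix(Rw).as_matrix()
rows(q,[(np.array([450.,-200,250]),Rw)],[(45,3.8)])
E
```

```text
[[-0.33, -0.03, -0.85], [-0.05, 0.05, -0.04], 0],
[[-0.33, -0.03, -0.85], [-0.05, 0.05, -0.04], 0],
[[-0.33, -0.03, -0.85], [-0.05, 0.05, -0.04], 0],
[[-0.33, -0.03, -0.85], [-0.06, 0.05, -0.03], 0],
[[-0.33, -0.03, -0.85], [-0.06, 0.04, -0.03], 0],
[[-0.33, -0.03, -0.85], [-0.06, 0.04, -0.03], 0],
[[-0.33, -0.03, -0.85], [-0.06, 0.04, -0.03], 0],
[[-0.33, -0.03, -0.85], [-0.07, 0.03, -0.03], 0],
[[-0.33, -0.03, -0.85], [-0.07, 0.03, -0.03], 0],
[[-0.33, -0.03, -0.85], [-0.07, 0.03, -0.03], 0],
[[-0.33, -0.03, -0.85], [-0.07, 0.02, -0.03], 0],
[[-0.33, -0.03, -0.85], [-0.07, 0.02, -0.03], 0],  #12 q [-44.   5.  74. 106.  -3.  63. 160.]
[[-0.33, -0.03, -0.85], [-0.07, 0.02, -0.03], 0],
[[-0.33, -0.03, -0.85], [-0.08, 0.01, -0.03], 0],
[[-0.33, -0.03, -0.85], [-0.08, 0.01, -0.03], 0],
[[-0.33, -0.03, -0.85], [-0.08, 0.01, -0.02], 0],
[[-0.33, -0.03, -0.85], [-0.08, 0.0, -0.02], 0],
[[-0.33, -0.03, -0.85], [-0.08, -0.0, -0.02], 0],
[[-0.33, -0.03, -0.85], [-0.08, -0.01, -0.02], 0],
[[-0.33, -0.03, -0.85], [-0.08, -0.01, -0.02], 0],
[[-0.33, -0.03, -0.85], [-0.08, -0.01, -0.02], 0],
[[-0.33, -0.03, -0.85], [-0.07, -0.02, -0.02], 0],
[[-0.33, -0.03, -0.85], [-0.07, -0.02, -0.03], 0],
end [ 61.2  21.2 -52.7  87.5  15.9  84.  174.6] [ 450.2 -201.   251.6]
```

Emit:
{"method": "send_rows", "body": {
  "steps": [
    [[-0.33,-0.03,-0.85],[-0.05,0.05,-0.04],0],
    [[-0.33,-0.03,-0.85],[-0.05,0.05,-0.04],0],
    [[-0.33,-0.03,-0.85],[-0.05,0.05,-0.04],0],
    [[-0.33,-0.03,-0.85],[-0.06,0.05,-0.03],0],
    [[-0.33,-0.03,-0.85],[-0.06,0.04,-0.03],0],
    [[-0.33,-0.03,-0.85],[-0.06,0.04,-0.03],0],
    [[-0.33,-0.03,-0.85],[-0.06,0.04,-0.03],0],
    [[-0.33,-0.03,-0.85],[-0.07,0.03,-0.03],0],
    [[-0.33,-0.03,-0.85],[-0.07,0.03,-0.03],0],
    [[-0.33,-0.03,-0.85],[-0.07,0.03,-0.03],0],
    [[-0.33,-0.03,-0.85],[-0.07,0.02,-0.03],0],
    [[-0.33,-0.03,-0.85],[-0.07,0.02,-0.03],0]
  ]
}}

```text
clock: 12.78
tcp_pos: [426.2, -235.9, 237.4]
tool_rot: [[-0.771, -0.625, 0.125], [-0.637, 0.761, -0.125], [-0.017, -0.176, -0.984]]
ft_force: [0.5, 0.1, 0.2]
opening: 0.001
finger_force: 0.0
```

```bash
python3 st.py
```

```text
q [-41.9   4.6  71.1 106.   -1.7  62.8 159. ] tcp [ 426.2 -235.9  237.4] model err [0.4 0.1 0.1] axis [ 0.1 -0.1 -1. ] x [-0.8 -0.6 -0. ] L {'up': np.float64(9.7), 'y': np.float64(-247.6), 'n': np.float64(185.3)} R {'up': np.float64(9.7), 'y': np.float64(-173.6), 'n': np.float64(185.3)} F [0.5 0.1 0.2] 12.775
```

Tracks the simulation. I'll continue with the second half.

Emit:
{"method": "send_rows", "body": {
  "steps": [
    [[-0.33,-0.03,-0.85],[-0.07,0.02,-0.03],0],
    [[-0.33,-0.03,-0.85],[-0.08,0.01,-0.03],0],
    [[-0.33,-0.03,-0.85],[-0.08,0.01,-0.03],0],
    [[-0.33,-0.03,-0.85],[-0.08,0.01,-0.02],0],
    [[-0.33,-0.03,-0.85],[-0.08,0,-0.02],0],
    [[-0.33,-0.03,-0.85],[-0.08,0,-0.02],0],
    [[-0.33,-0.03,-0.85],[-0.08,-0.01,-0.02],0],
    [[-0.33,-0.03,-0.85],[-0.08,-0.01,-0.02],0],
    [[-0.33,-0.03,-0.85],[-0.08,-0.01,-0.02],0],
    [[-0.33,-0.03,-0.85],[-0.07,-0.02,-0.02],0],
    [[-0.33,-0.03,-0.85],[-0.07,-0.02,-0.03],0]
  ]
}}

```text
clock: 14.15
tcp_pos: [448.6, -204.1, 246.4]
tool_rot: [[-0.279, -0.958, -0.061], [-0.96, 0.278, 0.017], [0.001, 0.064, -0.998]]
ft_force: [0.9, -0.0, -0.4]
opening: -0.0
finger_force: 0.0
```

```bash
python3 st.py
python3 - <<'E'
from pr import *
q=np.array(sensors.sense()["joint_positions"]); F=final(0)
rows(q,F,[(25,2.8),(25,2),(25,2)])
E
```

```text
q [ 57.4  18.7 -45.9  89.1  13.3  81.6 174. ] tcp [ 448.6 -204.1  246.4] model err [-0.3  0.2  0.1] axis [-0.1  0.  -1. ] x [-0.3 -1.   0. ] L {'up': np.float64(32.6), 'y': np.float64(-215.8), 'n': np.float64(177.8)} R {'up': np.float64(32.6), 'y': np.float64(-141.8), 'n': np.float64(177.8)} F [ 0.9 -0.  -0.4] 14.15
[[0.17, -0.21, 0.64], [-0.15, 0.02, 0.09], 0],
[[0.17, -0.21, 0.64], [-0.15, 0.02, 0.09], 0],
[[0.17, -0.21, 0.64], [-0.15, 0.03, 0.09], 0],
[[0.17, -0.21, 0.64], [-0.15, 0.04, 0.09], 0],
[[0.17, -0.21, 0.64], [-0.14, 0.05, 0.1], 0],
[[0.17, -0.21, 0.64], [-0.14, 0.06, 0.1], 0],
[[0.17, -0.21, 0.64], [-0.13, 0.06, 0.1], 0],
[[0.17, -0.21, 0.64], [-0.13, 0.07, 0.1], 0],
[[0.17, -0.21, 0.64], [-0.13, 0.08, 0.1], 0],
[[0.17, -0.21, 0.64], [-0.12, 0.08, 0.1], 0],
[[0.17, -0.21, 0.64], [-0.12, 0.09, 0.1], 0],
[[0.17, -0.21, 0.64], [-0.11, 0.1, 0.1], 0],  #12 q [ 58.   9. -45. 106.  -1.  60. 146.]
[[0.17, -0.21, 0.64], [-0.1, 0.1, 0.1], 0],
[[0.17, -0.21, 0.64], [-0.1, 0.11, 0.1], 0],
[[0.17, -0.21, 0.64], [-0.09, 0.11, 0.1], 0],
[[0.17, -0.21, 0.64], [-0.08, 0.12, 0.1], 0],
[[
[... 445 characters left out ...]
 0.1], 0],
[[0.17, -0.21, 0.64], [-0.01, 0.15, 0.09], 0],
[[0.17, -0.21, 0.64], [0.0, 0.15, 0.09], 0],
[[0.17, -0.21, 0.64], [0.01, 0.15, 0.09], 0],
[[-0.0, -0.42, -0.0], [-0.13, 0.0, 0.25], 0],
[[-0.0, -0.42, -0.0], [-0.12, 0.0, 0.25], 0],
[[-0.0, -0.42, -0.0], [-0.11, 0.0, 0.25], 0],
[[0.0, -0.46, 0.0], [-0.01, 0.0, 0.04], 0],
[[0.0, -0.46, 0.0], [-0.01, 0.0, 0.04], 0],
[[0.0, -0.46, 0.0], [-0.0, 0.0, 0.04], 0],
[[0.0, -0.46, 0.0], [-0.0, 0.0, 0.04], 0],
[[0.0, -0.46, 0.0], [-0.0, 0.0, 0.04], 0],  #36 q [ 46.  12. -55. 138. 113.  13. -25.]
[[0.0, -0.46, 0.0], [-0.0, 0.0, 0.04], 0],
[[0.0, -0.46, 0.0], [0.0, 0.0, 0.04], 0],
end [ 51.   16.6 -62.4 140.9 127.4  22.2 -36.9] [520.8  13.6  91.9]
```

Emit:
{"method": "send_rows", "body": {
  "steps": [
    [[0.17,-0.21,0.64],[-0.15,0.02,0.09],0],
    [[0.17,-0.21,0.64],[-0.15,0.02,0.09],0],
    [[0.17,-0.21,0.64],[-0.15,0.03,0.09],0],
    [[0.17,-0.21,0.64],[-0.15,0.04,0.09],0],
    [[0.17,-0.21,0.64],[-0.14,0.05,0.1],0],
    [[0.17,-0.21,0.64],[-0.14,0.06,0.1],0],
    [[0.17,-0.21,0.64],[-0.13,0.06,0.1],0],
    [[0.17,-0.21,0.64],[-0.13,0.07,0.1],0],
    [[0.17,-0.21,0.64],[-0.13,0.08,0.1],0],
    [[0.17,-0.21,0.64],[-0.12,0.08,0.1],0],
    [[0.17,-0.21,0.64],[-0.12,0.09,0.1],0],
    [[0.17,-0.21,0.64],[-0.11,0.1,0.1],0]
  ]
}}

```text
clock: 15.65
tcp_pos: [461.5, -111.1, 193.8]
tool_rot: [[-0.723, -0.674, 0.15], [-0.669, 0.738, 0.089], [-0.17, -0.036, -0.985]]
ft_force: [0.4, -0.6, 0.1]
opening: 0.003
finger_force: 0.0
```

Emit:
{"method": "send_rows", "body": {
  "steps": [
    [[0.17,-0.21,0.64],[-0.1,0.1,0.1],0],
    [[0.17,-0.21,0.64],[-0.1,0.11,0.1],0],
    [[0.17,-0.21,0.64],[-0.09,0.11,0.1],0],
    [[0.17,-0.21,0.64],[-0.08,0.12,0.1],0],
    [[0.17,-0.21,0.64],[-0.08,0.12,0.1],0],
    [[0.17,-0.21,0.64],[-0.07,0.13,0.1],0],
    [[0.17,-0.21,0.64],[-0.06,0.13,0.1],0],
    [[0.17,-0.21,0.64],[-0.05,0.14,0.1],0],
    [[0.17,-0.21,0.64],[-0.05,0.14,0.1],0],
    [[0.17,-0.21,0.64],[-0.04,0.14,0.1],0],
    [[0.17,-0.21,0.64],[-0.03,0.15,0.1],0],
    [[0.17,-0.21,0.64],[-0.02,0.15,0.1],0]
  ]
}}

```text
clock: 17.15
tcp_pos: [473.4, -18.9, 141.9]
tool_rot: [[-0.914, -0.185, 0.361], [-0.183, 0.982, 0.04], [-0.362, -0.03, -0.932]]
ft_force: [-0.6, 0.5, -0.2]
opening: -0.002
finger_force: 0.0
```

Emit:
{"method": "send_rows", "body": {
  "steps": [
    [[0.17,-0.21,0.64],[-0.02,0.15,0.1],0],
    [[0.17,-0.21,0.64],[-0.01,0.15,0.09],0],
    [[0.17,-0.21,0.64],[0,0.15,0.09],0],
    [[0.17,-0.21,0.64],[0.01,0.15,0.09],0],
    [[0,0,0],[0,0,0],0]
  ]
}}

```text
clock: 17.77
tcp_pos: [477.2, 12.2, 124.2]
tool_rot: [[-0.909, -0.007, 0.417], [-0.008, 1.0, -0.0], [-0.417, -0.004, -0.909]]
ft_force: [0.3, -0.1, 0.4]
opening: -0.003
finger_force: 0.0
```

```bash
python3 st.py
python3 - <<'E'
from pr import *
q=np.array(sensors.sense()["joint_positions"]); F=final(0)[1:]
rows(q,F,[(15,1.8),(25,1.5)])
E
```

```text
q [ 42.9   2.6 -48.4 128.    9.3  26.   77.9] tcp [477.2  12.2 124.2] model err [-0.4  0.1  0.1] axis [ 0.4 -0.  -0.9] x [-0.9 -0.  -0.4] L {'up': np.float64(-24.1), 'y': np.float64(0.5), 'n': np.float64(65.8)} R {'up': np.float64(-24.1), 'y': np.float64(74.5), 'n': np.float64(65.8)} F [ 0.3 -0.1  0.4] 17.775
[[-0.0, -0.44, 0.04], [-0.14, -0.0, 0.24], 0],
[[-0.0, -0.44, 0.04], [-0.13, -0.0, 0.25], 0],
[[-0.0, -0.44, 0.04], [-0.12, -0.0, 0.25], 0],
[[-0.0, -0.36, 0.0], [-0.01, 0.0, 0.03], 0],
[[-0.0, -0.36, 0.0], [-0.0, 0.0, 0.03], 0],
[[-0.0, -0.36, 0.0], [-0.0, 0.0, 0.03], 0],
[[-0.0, -0.36, 0.0], [-0.0, 0.0, 0.03], 0],
[[-0.0, -0.36, 0.0], [-0.0, 0.0, 0.03], 0],
[[-0.0, -0.36, 0.0], [-0.0, 0.0, 0.03], 0],
[[-0.0, -0.36, 0.0], [-0.0, 0.0, 0.03], 0],
[[-0.0, -0.36, 0.0], [0.0, 0.0, 0.03], 0],
[[-0.0, -0.36, 0.0], [0.0, 0.0, 0.03], 0],  #12 q [ 51.  17. -62. 141. 127.  22. -36.]
end [ 51.   16.8 -62.5 140.9 127.   22.3 -36.3] [520.4  12.9  91. ]
```

Emit:
{"method": "send_rows", "body": {
  "steps": [
    [[0,-0.44,0.04],[-0.14,0,0.24],0],
    [[0,-0.44,0.04],[-0.13,0,0.25],0],
    [[0,-0.44,0.04],[-0.12,0,0.25],0],
    [[0,-0.36,0],[-0.01,0,0.03],0],
    [[0,-0.36,0],[0,0,0.03],0],
    [[0,-0.36,0],[0,0,0.03],0],
    [[0,-0.36,0],[0,0,0.03],0],
    [[0,-0.36,0],[0,0,0.03],0],
    [[0,-0.36,0],[0,0,0.03],0],
    [[0,-0.36,0],[0,0,0.03],0],
    [[0,-0.36,0],[0,0,0.03],0],
    [[0,-0.36,0],[0,0,0],0]
  ]
}}

```text
clock: 19.27
tcp_pos: [519.4, 9.6, 90.8]
tool_rot: [[-0.734, 0.005, 0.679], [0.003, 1.0, -0.005], [-0.679, -0.002, -0.734]]
ft_force: [0.9, -0.7, -1.1]
opening: 0.001
finger_force: 0.0
```

```bash
python3 st.py
```

```text
q [ 50.9  16.2 -62.  140.7 125.3  21.6 -35. ] tcp [519.4   9.6  90.8] model err [-0.5 -0.4 -0. ] axis [ 0.7 -0.  -0.7] x [-0.7  0.  -0.7] L {'up': np.float64(-13.3), 'y': np.float64(-2.1), 'n': np.float64(13.1)} R {'up': np.float64(-13.3), 'y': np.float64(71.9), 'n': np.float64(13.1)} F [ 0.9 -0.7 -1.1] 19.275
```

Emit:
{"method": "send_rows", "body": {
  "steps": [
    [[0,0,0],[0,0.02,0.1],0],
    [[0,0,0],[0,0.02,0.1],0],
    [[0,0,0],[0,0,0],0]
  ]
}}

```text
clock: 19.65
tcp_pos: [526.2, 12.6, 83.0]
tool_rot: [[-0.735, 0.004, 0.678], [0.003, 1.0, -0.003], [-0.678, -0.0, -0.735]]
ft_force: [-0.4, -0.2, 0.5]
opening: 0.005
finger_force: 0.0
```

Emit:
{"method": "send_rows", "body": {
  "steps": [
    [[0,0,0],[0,0,0.04],0],
    [[0,0,0],[0,0,0],0]
  ]
}}

```text
clock: 19.9
tcp_pos: [527.1, 12.5, 81.6]
tool_rot: [[-0.735, 0.004, 0.678], [0.003, 1.0, -0.003], [-0.678, -0.001, -0.735]]
ft_force: [0.2, 0.0, -0.8]
opening: -0.001
finger_force: 0.0
```

```bash
cat > f.py <<'E'
from h import *
for k in range(2): imaging.read_camera("top")
s=sensors.sense(); F=np.array(s["ft_force"]); print(rel(L,s),rel(Rr,s),"Fn",round(F@N,1),"Fu",round(F@U,1),"Fy",round(F[1],1),s["clock"])
E
python3 f.py
```

```text
{'up': np.float64(-13.4), 'y': np.float64(0.8), 'n': np.float64(1.3)} {'up': np.float64(-13.4), 'y': np.float64(74.8), 'n': np.float64(1.3)} Fn 1.0 Fu -0.3 Fy -0.7 20.0
```

Emit:
{"method": "send_rows", "body": {
  "steps": [
    [[0,0,0],[0,0,0.04],0],
    [[0,0,0],[0,0,0],0]
  ]
}}

```text
clock: 20.25
tcp_pos: [528.2, 12.5, 80.1]
tool_rot: [[-0.735, 0.004, 0.678], [0.002, 1.0, -0.003], [-0.678, -0.001, -0.735]]
ft_force: [-1.6, -0.8, 1.6]
opening: -0.002
finger_force: 1.5
```

Emit:
{"method": "send_rows", "body": {
  "steps": [
    [[0,0,0],[0,0,0.04],0],
    [[0,0,0],[0,0,0],0]
  ]
}}

```text
clock: 20.5
tcp_pos: [529.5, 12.5, 78.5]
tool_rot: [[-0.735, 0.004, 0.678], [0.003, 1.0, -0.003], [-0.678, -0.001, -0.735]]
ft_force: [-4.0, -0.6, 3.7]
opening: 0.003
finger_force: 2.3
```

```bash
python3 f.py
```

```text
{'up': np.float64(-13.4), 'y': np.float64(0.8), 'n': np.float64(-2.8)} {'up': np.float64(-13.4), 'y': np.float64(74.8), 'n': np.float64(-2.8)} Fn 5.4 Fu -0.1 Fy 0.0 20.6
```

Emit:
{"method": "send_rows", "body": {
  "steps": [
    [[0,0,0],[-0.09,0,0.004],0],
    [[0,0,0],[-0.09,0,0.004],0],
    [[0,0,0],[-0.09,0,0.004],0],
    [[0,0,0],[-0.09,0,0.004],0],
    [[0,0,0],[-0.09,0,0.004],0],
    [[0,0,0],[-0.09,0,0.004],0],
    [[0,0,0],[0,0,0],0]
  ]
}}

```text
clock: 21.48
tcp_pos: [551.0, 12.5, 96.7]
tool_rot: [[-0.734, 0.004, 0.679], [0.003, 1.0, -0.003], [-0.679, -0.001, -0.734]]
ft_force: [-2.9, 1.5, 4.5]
opening: -0.0
finger_force: 2.1
```

```bash
python3 f.py
```

```text
{'up': np.float64(14.2), 'y': np.float64(0.8), 'n': np.float64(-2.7)} {'up': np.float64(14.2), 'y': np.float64(74.8), 'n': np.float64(-2.7)} Fn 4.4 Fu -0.0 Fy 0.1 21.575
```

Emit:
{"method": "send_rows", "body": {
  "steps": [
    [[0,0,0],[0,0,-0.2],0],
    [[0,0,0],[0,0,0],0]
  ]
}}

```text
clock: 21.82
tcp_pos: [543.5, 11.5, 103.5]
tool_rot: [[-0.735, 0.006, 0.678], [0.003, 1.0, -0.005], [-0.678, -0.002, -0.735]]
ft_force: [-0.4, -0.4, -0.4]
opening: -0.004
finger_force: 0.0
```

```bash
cat > look.py <<'E'
from h import *
import sys
def win(p,X,s=16):
    """rectify face patch around window point X (mm) to s px per mm"""
    c=np.array([proj(p,X+a*U+np.array([0,b,0])) for a,b in((12,12),(12,-12),(-12,-12),(-12,12))],np.float32)
    k=24*s//2; H=cv2.getPerspectiveTransform(c,np.float32([[0,0],[k,0],[k,k],[0,k]]))
    return cv2.warpPerspective(p["image"],H,(k,k),flags=cv2.INTER_CUBIC)[:,:,::-1]
WL=np.array([545,-12.5,82.5]);WR=np.array([545,-38,82.5])
out=[]
for cam in("side","top"):
    p=imaging.read_camera(cam); im=np.vstack([np.hstack([win(p,WL),win(p,WR)])]); out.append(im)
o=np.hstack(out).astype(float); o=np.clip((o-20)*2.2,0,255); cv2.imwrite("pics/"+sys.argv[1],o)
E
python3 look.py l1.png; python3 f.py
```

```text
{'up': np.float64(13.2), 'y': np.float64(0.3), 'n': np.float64(7.0)} {'up': np.float64(13.2), 'y': np.float64(74.3), 'n': np.float64(7.0)} Fn -0.2 Fu 0.6 Fy 0.9 22.025[ WARN:0@2.395] global loadsave.cpp:1063 imwrite_ Unsupported depth image for selected encoder is fallbacked to CV_8U.
```

View pics/l1.png

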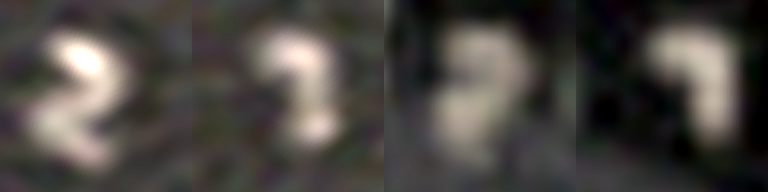

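Side view left pair: the left window now shows a clear 2 and the right a 7 (both centred at about y=100 of the crop). The grip works, so I'll repeat.

Emit:
{"method": "send_rows", "body": {
  "steps": [
    [[0,0,0],[0.27,0,-0.013],0],
    [[0,0,0],[0.26,0,-0.013],0],
    [[0,0,0],[0,0.01,0.1],0],
    [[0,0,0],[0,0,0.09],0],
    [[0,0,0],[0,0,0],0],
    [[0,0,0],[-0.09,0,0.004],0],
    [[0,0,0],[-0.09,0,0.004],0],
    [[0,0,0],[-0.09,0,0.004],0],
    [[0,0,0],[-0.09,0,0.004],0],
    [[0,0,0],[-0.09,0,0.004],0],
    [[0,0,0],[-0.08,0,0.004],0],
    [[0,0,0],[0,0,0],0]
  ]
}}

```text
clock: 23.52
tcp_pos: [550.4, 13.1, 97.0]
tool_rot: [[-0.735, 0.004, 0.679], [0.003, 1.0, -0.003], [-0.679, -0.001, -0.735]]
ft_force: [-2.0, 0.6, 2.6]
opening: 0.002
finger_force: 1.9
```

```bash
python3 f.py
```

```text
{'up': np.float64(14.0), 'y': np.float64(1.3), 'n': np.float64(-2.1)} {'up': np.float64(14.0), 'y': np.float64(75.3), 'n': np.float64(-2.1)} Fn 4.1 Fu 0.7 Fy 1.0 23.625
```

Emit:
{"method": "send_rows", "body": {
  "steps": [
    [[0,0,0],[0,0,-0.2],0],
    [[0,0,0],[0,0,0],0]
  ]
}}

```text
clock: 23.88
tcp_pos: [543.1, 12.2, 104.0]
tool_rot: [[-0.735, 0.005, 0.678], [0.003, 1.0, -0.005], [-0.678, -0.002, -0.735]]
ft_force: [-0.2, 0.1, 0.9]
opening: 0.001
finger_force: 0.0
```

```bash
sed -i 's/imwrite("pics\/"+sys.argv\[1\],o)/imwrite("pics\/"+sys.argv[1],o.astype(np.uint8))/' look.py; python3 look.py l2.png; python3 f.py
```

```text
{'up': np.float64(13.2), 'y': np.float64(0.9), 'n': np.float64(7.6)} {'up': np.float64(13.2), 'y': np.float64(74.9), 'n': np.float64(7.6)} Fn 0.1 Fu -0.5 Fy 0.6 24.075
```

View pics/l2.png

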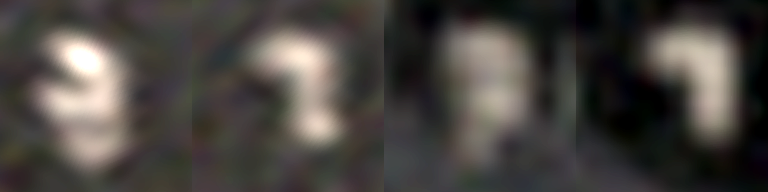

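Left shows a 3. One more stroke.

Emit:
{"method": "send_rows", "body": {
  "steps": [
    [[0,0,0],[0.27,0,-0.013],0],
    [[0,0,0],[0.26,0,-0.013],0],
    [[0,0,0],[0,0,0.11],0],
    [[0,0,0],[0,0,0.1],0],
    [[0,0,0],[0,0,0],0],
    [[0,0,0],[-0.09,0,0.004],0],
    [[0,0,0],[-0.09,0,0.004],0],
    [[0,0,0],[-0.09,0,0.004],0],
    [[0,0,0],[-0.09,0,0.004],0],
    [[0,0,0],[-0.09,0,0.004],0],
    [[0,0,0],[-0.08,0,0.004],0],
    [[0,0,0],[0,0,0],0]
  ]
}}

```text
clock: 25.58
tcp_pos: [550.7, 13.1, 96.7]
tool_rot: [[-0.735, 0.004, 0.679], [0.002, 1.0, -0.003], [-0.679, -0.001, -0.735]]
ft_force: [-3.6, 1.3, 2.9]
opening: 0.002
finger_force: 2.0
```

```bash
python3 f.py
```

```text
{'up': np.float64(14.1), 'y': np.float64(1.4), 'n': np.float64(-2.5)} {'up': np.float64(14.1), 'y': np.float64(75.4), 'n': np.float64(-2.5)} Fn 4.5 Fu 0.3 Fy 1.0 25.675
```

Emit:
{"method": "send_rows", "body": {
  "steps": [
    [[0,0,0],[0,0,-0.2],0],
    [[0,0,0],[0,0,0],0]
  ]
}}

```text
clock: 25.92
tcp_pos: [543.3, 12.3, 103.7]
tool_rot: [[-0.735, 0.005, 0.678], [0.003, 1.0, -0.005], [-0.678, -0.001, -0.735]]
ft_force: [0.4, -0.2, -0.4]
opening: -0.002
finger_force: 0.0
```

```bash
python3 look.py l3.png; python3 st.py
python3 - <<'E'
from pr import *
q=np.array(sensors.sense()["joint_positions"])
R=target_R(43)
rows(q,[(L+0*U+22*N,R),(Rr+14*U+16*N,R)],[(25,2),(12,2)])
for r in (-14,0,14):
  g,e=ik(Rr+r*U-3*N,R,np.array([51,17,-62,140,127,22,-36.]),.5,0.0); print(r,g,e)
E
```

```text
q [ 46.6  15.1 -57.5 137.  118.8  18.6 -28.8] tcp [543.5  12.3 103.4] model err [-0.5 -0.4 -0.1] axis [ 0.7 -0.  -0.7] x [-0.7  0.  -0.7] L {'up': np.float64(13.3), 'y': np.float64(0.6), 'n': np.float64(7.3)} R {'up': np.float64(13.3), 'y': np.float64(74.6), 'n': np.float64(7.3)} F [ 0.4 -0.9 -0.8] 26.025
[[-0.06, -0.08, -0.05], [0.25, -0.01, -0.31], 0],
[[0.0, 0.0, 0.0], [-0.04, -0.21, 0.02], 0],
[[0.0, 0.0, 0.0], [-0.04, -0.21, 0.02], 0],
[[0.0, 0.0, 0.0], [-0.04, -0.21, 0.02], 0],
[[0.0, 0.0, 0.0], [-0.04, -0.21, 0.02], 0],
[[0.0, 0.0, 0.0], [-0.04, -0.21, 0.02], 0],
[[0.0, 0.0, 0.0], [-0.04, -0.21, 0.02], 0],
[[0.0, 0.0, 0.0], [-0.04, -0.21, 0.02], 0],
end [ 68.5  17.  -65.8 136.5 129.4  11.3 -26.7] [538.4 -62.4 111.1]
-14 [ 61.4  20.9 -58.8 139.4 144.5  17.3 -40.3] 1.5631940186722204e-13
0 [ 63.   21.2 -61.2 137.6 136.8  16.3 -32.7] 2.8421709430404007e-13
14 [ 61.2  19.7 -59.3 135.8 134.2  14.  -31. ] 5.684341886080802e-14
```

View pics/l3.png

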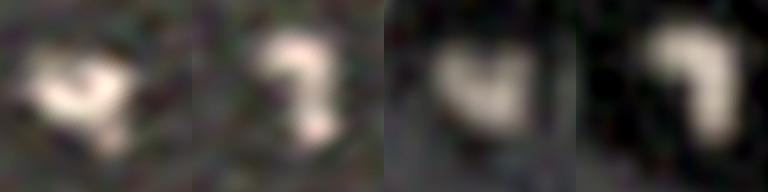

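Left shows 4. Now over to the right wheel, at slightly more tilt for joint margin.

Run:
```python
from pr import *
q=np.array(sensors.sense()["joint_positions"])
for t in (45,46):
  R=target_R(t)
  rows(q,[(L+5*U+18*N,R),(Rr+14*U+12*N,R)],[(25,2),(12,2)])
```

```text
[[-0.03, -0.29, -0.02], [0.08, -0.01, -0.11], 0],
[[-0.03, -0.29, -0.02], [0.08, -0.01, -0.11], 0],
[[0.0, 0.0, 0.0], [-0.02, -0.21, 0.02], 0],
[[0.0, 0.0, 0.0], [-0.02, -0.21, 0.02], 0],
[[0.0, 0.0, 0.0], [-0.02, -0.21, 0.02], 0],
[[0.0, 0.0, 0.0], [-0.02, -0.21, 0.02], 0],
[[0.0, 0.0, 0.0], [-0.02, -0.21, 0.02], 0],
[[0.0, 0.0, 0.0], [-0.02, -0.21, 0.02], 0],
[[0.0, 0.0, 0.0], [-0.02, -0.21, 0.02], 0],
end [ 67.5  18.8 -65.1 138.  141.1  15.  -37.4] [540.8 -62.5 107.5]
[[-0.03, -0.41, -0.02], [0.08, -0.01, -0.11], 0],
[[-0.03, -0.41, -0.02], [0.07, -0.01, -0.11], 0],
[[-0.0, 0.0, 0.0], [-0.02, -0.21, 0.02], 0],
[[-0.0, 0.0, 0.0], [-0.02, -0.21, 0.02], 0],
[[-0.0, 0.0, 0.0], [-0.02, -0.21, 0.02], 0],
[[-0.0, 0.0, 0.0], [-0.02, -0.21, 0.02], 0],
[[-0.0, 0.0, 0.0], [-0.02, -0.21, 0.02], 0],
[[-0.0, 0.0, 0.0], [-0.02, -0.21, 0.02], 0],
[[-0.0, 0.0, 0.0], [-0.02, -0.21, 0.02], 0],
end [ 68.5  19.9 -66.2 138.8 143.6  17.1 -39.2] [540.8 -62.5 107.5]
```

Emit:
{"method": "send_rows", "body": {
  "steps": [
    [[-0.03,-0.29,-0.02],[0.08,-0.01,-0.11],0],
    [[-0.03,-0.29,-0.02],[0.08,-0.01,-0.11],0],
    [[0,0,0],[-0.02,-0.21,0.02],0],
    [[0,0,0],[-0.02,-0.21,0.02],0],
    [[0,0,0],[-0.02,-0.21,0.02],0],
    [[0,0,0],[-0.02,-0.21,0.02],0],
    [[0,0,0],[-0.02,-0.21,0.02],0],
    [[0,0,0],[-0.02,-0.21,0.02],0],
    [[0,0,0],[-0.02,-0.21,0.02],0],
    [[0,0,0],[0,0,0],0]
  ]
}}

```text
clock: 27.28
tcp_pos: [540.2, -62.9, 106.1]
tool_rot: [[-0.707, 0.002, 0.707], [0.002, 1.0, -0.001], [-0.707, 0.001, -0.707]]
ft_force: [-0.1, -0.2, -0.3]
opening: -0.002
finger_force: 0.0
```

```bash
python3 st.py
```

```text
q [ 67.9  19.1 -65.3 138.2 141.2  15.4 -37.3] tcp [540.2 -62.9 106.1] model err [-0.6 -0.3 -0. ] axis [ 0.7 -0.  -0.7] x [-0.7  0.  -0.7] L {'up': np.float64(12.5), 'y': np.float64(-74.6), 'n': np.float64(11.5)} R {'up': np.float64(12.5), 'y': np.float64(-0.6), 'n': np.float64(11.5)} F [-0.1 -0.2 -0.3] 27.275
```

Emit:
{"method": "send_rows", "body": {
  "steps": [
    [[0,0,0],[0.01,0,0.1],0],
    [[0,0,0],[0.01,0,0.1],0],
    [[0,0,0],[0,0,0.04],0],
    [[0,0,0],[0,0,0],0]
  ]
}}

```text
clock: 27.78
tcp_pos: [547.7, -61.0, 96.6]
tool_rot: [[-0.707, -0.001, 0.707], [-0.0, 1.0, 0.002], [-0.707, 0.001, -0.707]]
ft_force: [-0.8, 0.3, 2.2]
opening: 0.002
finger_force: 1.0
```

```bash
python3 f.py
```

```text
{'up': np.float64(12.2), 'y': np.float64(-72.8), 'n': np.float64(-0.4)} {'up': np.float64(12.2), 'y': np.float64(1.2), 'n': np.float64(-0.4)} Fn 2.1 Fu -0.6 Fy 0.1 27.875
```

Emit:
{"method": "send_rows", "body": {
  "steps": [
    [[0,0,0],[0,0,0.045],0],
    [[0,0,0],[0,0,0],0]
  ]
}}

```text
clock: 28.12
tcp_pos: [549.4, -61.2, 95.3]
tool_rot: [[-0.707, -0.001, 0.707], [-0.001, 1.0, 0.001], [-0.707, 0.0, -0.707]]
ft_force: [-3.1, 0.3, 3.4]
opening: 0.001
finger_force: 1.8
```

```bash
python3 f.py
```

```text
{'up': np.float64(12.6), 'y': np.float64(-72.9), 'n': np.float64(-2.7)} {'up': np.float64(12.6), 'y': np.float64(1.1), 'n': np.float64(-2.7)} Fn 3.8 Fu -0.9 Fy 1.2 28.225
```

Emit:
{"method": "send_rows", "body": {
  "steps": [
    [[0,0,0],[0.09,0,0],0],
    [[0,0,0],[0.09,0,0],0],
    [[0,0,0],[0.09,0,0],0],
    [[0,0,0],[0.09,0,0],0],
    [[0,0,0],[0.09,0,0],0],
    [[0,0,0],[0.09,0,0],0],
    [[0,0,0],[0,0,0],0]
  ]
}}

```text
clock: 29.1
tcp_pos: [529.3, -61.6, 75.3]
tool_rot: [[-0.708, 0.0, 0.706], [0.001, 1.0, 0.001], [-0.706, 0.001, -0.708]]
ft_force: [-5.3, -0.3, 2.5]
opening: 0.003
finger_force: 2.5
```

```bash
python3 f.py
```

```text
{'up': np.float64(-15.1), 'y': np.float64(-73.3), 'n': np.float64(-5.1)} {'up': np.float64(-15.1), 'y': np.float64(0.7), 'n': np.float64(-5.1)} Fn 5.2 Fu -2.2 Fy -0.1 29.2
```

Emit:
{"method": "send_rows", "body": {
  "steps": [
    [[0,0,0],[0,0,-0.2],0],
    [[0,0,0],[0,0,0],0]
  ]
}}

```text
clock: 29.45
tcp_pos: [523.8, -62.1, 83.9]
tool_rot: [[-0.706, 0.0, 0.708], [-0.0, 1.0, -0.001], [-0.708, -0.001, -0.706]]
ft_force: [-0.6, -0.1, -0.1]
opening: 0.001
finger_force: 0.0
```

```bash
python3 look.py r1.png; python3 st.py
```

```text
q [ 67.9  23.5 -66.  141.4 144.3  21.5 -38.2] tcp [523.9 -62.1  83.7] model err [-0.6 -0.4 -0. ] axis [ 0.7 -0.  -0.7] x [-0.7  0.  -0.7] L {'up': np.float64(-14.4), 'y': np.float64(-73.8), 'n': np.float64(4.8)} R {'up': np.float64(-14.4), 'y': np.float64(0.2), 'n': np.float64(4.8)} F [ 0.7  0.4 -1.1] 29.55
```

View pics/r1.png

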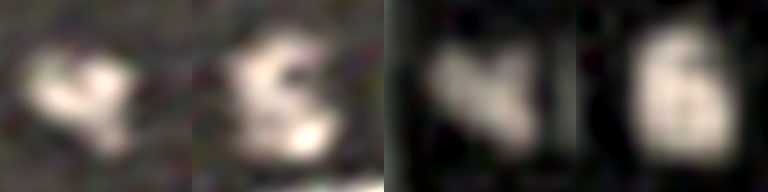

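Emit:
{"method": "send_rows", "body": {
  "steps": [
    [[0,0,0],[-0.27,0.01,0],0],
    [[0,0,0],[-0.27,0,0],0],
    [[0,0,0],[0,0,0.1],0],
    [[0,0,0],[0,0,0.1],0],
    [[0,0,0],[0,0,0],0],
    [[0,0,0],[0.09,0,0],0],
    [[0,0,0],[0.09,0,0],0],
    [[0,0,0],[0.09,0,0],0],
    [[0,0,0],[0.09,0,0],0],
    [[0,0,0],[0.09,0,0],0],
    [[0,0,0],[0.09,0,0],0],
    [[0,0,0],[0,0,0],0]
  ]
}}

```text
clock: 31.05
tcp_pos: [529.4, -61.5, 75.3]
tool_rot: [[-0.708, 0.001, 0.706], [0.001, 1.0, 0.0], [-0.706, 0.001, -0.708]]
ft_force: [-4.1, -3.1, 2.4]
opening: -0.001
finger_force: 2.4
```

```bash
python3 f.py
```

```text
{'up': np.float64(-15.4), 'y': np.float64(-73.2), 'n': np.float64(-5.1)} {'up': np.float64(-15.4), 'y': np.float64(0.8), 'n': np.float64(-5.1)} Fn 5.1 Fu -1.3 Fy -2.9 31.15
```

Emit:
{"method": "send_rows", "body": {
  "steps": [
    [[0,0,0],[0,0,-0.2],0],
    [[0,0,0],[0,0,0],0]
  ]
}}

```text
clock: 31.4
tcp_pos: [522.9, -60.0, 83.2]
tool_rot: [[-0.707, -0.003, 0.707], [-0.002, 1.0, 0.003], [-0.707, 0.001, -0.707]]
ft_force: [0.2, 0.2, -0.1]
opening: -0.001
finger_force: 0.0
```

```bash
python3 look.py r2.png; python3 f.py
```

```text
{'up': np.float64(-15.1), 'y': np.float64(-72.3), 'n': np.float64(4.7)} {'up': np.float64(-15.1), 'y': np.float64(1.7), 'n': np.float64(4.7)} Fn -0.7 Fu 0.5 Fy -0.4 31.6
```

Emit:
{"method": "send_rows", "body": {
  "steps": [
    [[0,0,0],[-0.28,-0.02,0],0],
    [[0,0,0],[-0.27,0,0],0],
    [[0,0,0],[0,0,0.1],0],
    [[0,0,0],[0,0,0.1],0],
    [[0,0,0],[0,0,0],0],
    [[0,0,0],[0.09,0,0],0],
    [[0,0,0],[0.09,0,0],0],
    [[0,0,0],[0.09,0,0],0],
    [[0,0,0],[0.09,0,0],0],
    [[0,0,0],[0.09,0,0],0],
    [[0,0,0],[0.09,0,0],0],
    [[0,0,0],[0,0,0],0]
  ]
}}

```text
clock: 33.1
tcp_pos: [529.8, -62.3, 75.7]
tool_rot: [[-0.708, 0.0, 0.706], [0.001, 1.0, 0.0], [-0.706, 0.001, -0.708]]
ft_force: [-3.6, -2.2, 2.7]
opening: -0.003
finger_force: 2.5
```

```bash
python3 f.py
```

```text
{'up': np.float64(-14.5), 'y': np.float64(-74.0), 'n': np.float64(-5.0)} {'up': np.float64(-14.5), 'y': np.float64(-0.0), 'n': np.float64(-5.0)} Fn 4.2 Fu -1.5 Fy -1.9 33.2
```

Emit:
{"method": "send_rows", "body": {
  "steps": [
    [[0,0,0],[0,0,-0.2],0],
    [[0,0,0],[0,0,0],0]
  ]
}}

```text
clock: 33.45
tcp_pos: [523.8, -61.4, 84.1]
tool_rot: [[-0.707, -0.002, 0.708], [-0.002, 1.0, 0.002], [-0.708, 0.0, -0.707]]
ft_force: [0.0, 1.0, 0.5]
opening: -0.003
finger_force: 0.0
```

```bash
python3 look.py r3.png; python3 f.py; python3 -c "
import cv2,numpy as np
cv2.imwrite('pics/r23.png',np.vstack([cv2.imread('pics/r2.png'),cv2.imread('pics/r3.png')]))"
```

```text
{'up': np.float64(-14.4), 'y': np.float64(-73.4), 'n': np.float64(4.8)} {'up': np.float64(-14.4), 'y': np.float64(0.6), 'n': np.float64(4.8)} Fn 0.8 Fu 0.3 Fy -0.1 33.65
```

View pics/r23.png

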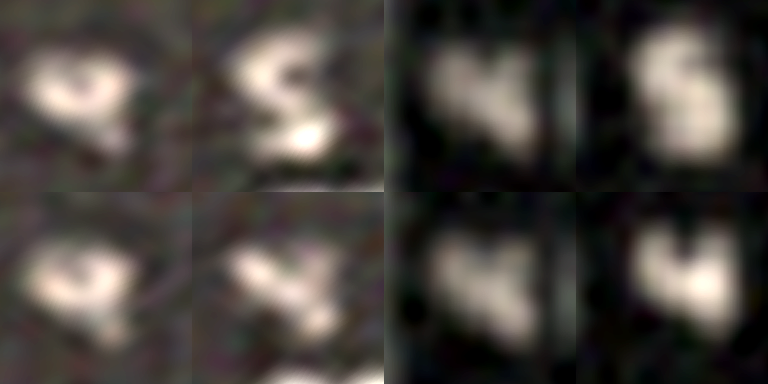

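Top row: the right window read 5. Bottom row: it now reads 4, the same shape as the left window. Last stroke.

Emit:
{"method": "send_rows", "body": {
  "steps": [
    [[0,0,0],[-0.27,-0.01,0],0],
    [[0,0,0],[-0.27,0,0],0],
    [[0,0,0],[0,0,0.1],0],
    [[0,0,0],[0,0,0.1],0],
    [[0,0,0],[0,0,0],0],
    [[0,0,0],[0.09,0,0],0],
    [[0,0,0],[0.09,0,0],0],
    [[0,0,0],[0.09,0,0],0],
    [[0,0,0],[0.09,0,0],0],
    [[0,0,0],[0.09,0,0],0],
    [[0,0,0],[0.09,0,0],0],
    [[0,0,0],[0,0,0],0]
  ]
}}

```text
clock: 35.15
tcp_pos: [529.8, -62.8, 75.7]
tool_rot: [[-0.708, 0.0, 0.706], [0.001, 1.0, 0.0], [-0.706, 0.001, -0.708]]
ft_force: [-3.8, -1.3, 3.3]
opening: 0.001
finger_force: 2.5
```

Emit:
{"method": "send_rows", "body": {
  "steps": [
    [[0,0,0],[0,0,-0.2],0],
    [[0,0,0],[0,0,0],0]
  ]
}}

```text
clock: 35.4
tcp_pos: [523.5, -61.8, 83.9]
tool_rot: [[-0.707, -0.002, 0.707], [-0.002, 1.0, 0.002], [-0.707, 0.0, -0.707]]
ft_force: [-0.3, -0.5, 0.6]
opening: 0.0
finger_force: 0.0
```

```bash
python3 look.py r4.png; python3 st.py
cat > key.py <<'E'
from pr import *
q=np.array(sensors.sense()["joint_positions"]); p,R=fk(q)
K=np.array([599.,-27.5,255.])
R=np.array(sensors.sense()["tool_rot"])
for rzt in (25,0,10):
  T=target_R(rzt)
  wps=[(p+np.array([-45,0,25.]),target_R(38)),(np.array([440,-55,200.]),target_R(25)),(np.array([470,-30,320.]),T),(K+np.array([0,0,25.]),T)]
  print(rzt); rows(q,wps,[(15,2),(25,2.5),(30,2.5),(30,2.5)])
E
python3 key.py | grep -v "0\],$"
```

```text
q [ 68.1  23.5 -66.1 141.3 144.4  21.3 -38.1] tcp [523.9 -62.2  83.8] model err [-0.6 -0.4 -0. ] axis [ 0.7  0.  -0.7] x [-0.7 -0.  -0.7] L {'up': np.float64(-14.4), 'y': np.float64(-73.9), 'n': np.float64(4.9)} R {'up': np.float64(-14.4), 'y': np.float64(0.1), 'n': np.float64(4.9)} F [ 0.4 -0.1 -0.1] 35.5
25
[[0.0, 0.0, -0.0], [-0.31, 0.1, -0.38], 0],  #12 q [  9. -12.  -3. 120.  -4.  46.  98.]
end [  7.7   5.4  -6.9 100.1   0.3  49.6  90.8] [598.9 -27.3 279.2]
0
[[0.0, 0.57, 0.0], [-0.13, 0.05, -0.18], 0],  #12 q [ 10.  -8.  -3. 120.  -3.  48.  98.]
[[0.0, 0.0, 0.0], [-0.52, 0.01, 0.16], 0],  #24 q [ 5. 16. -6. 80.  2. 84. 90.]
end [ 4.6 23.  -5.5 72.8  2.2 84.3 89.4] [598.7 -27.4 279.3]
10
[[0.0, 0.54, -0.0], [-0.21, 0.07, -0.28], 0],  #12 q [ 10.  -9.  -4. 118.  -3.  50.  98.]
end [ 5.9 15.3 -6.2 84.   1.7 70.7 89.6] [598.8 -27.4 279.3]
```

View pics/r4.png

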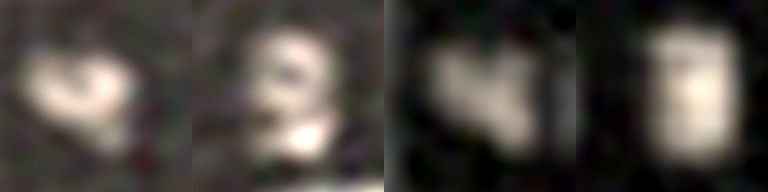

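```bash
cat > cmp.py <<'E'
import cv2,numpy as np
G=lambda f:cv2.cvtColor(cv2.imread("pics/"+f),cv2.COLOR_BGR2GRAY)
T={"2L":("l1.png",0),"3L":("l2.png",0),"4L":("r4.png",0),"7R":("l3.png",1),"6R":("r1.png",1),"5R":("r2.png",1),"4R":("r3.png",1)}
def cmpf(f,k):
    for o in (0,384):
        x=G(f)[:,o+192*k:o+192*k+192]
        print(f,"side" if o==0 else "top",{n:round(float(cv2.matchTemplate(x,G(g)[:,o+192*j:o+192*j+192][24:-24,24:-24],5).max()),2) for n,(g,j) in T.items()})
cmpf("r4.png",1); cmpf("r3.png",1); cmpf("l2.png",0)
a=G("r4.png");
E
python3 cmp.py
```

```text
r4.png side {'2L': 0.8, '3L': 0.9, '4L': 0.66, '7R': 0.84, '6R': 0.87, '5R': 0.88, '4R': 0.65}
r4.png top {'2L': 0.83, '3L': 0.92, '4L': 0.78, '7R': 0.88, '6R': 0.92, '5R': 0.93, '4R': 0.8}
r3.png side {'2L': 0.47, '3L': 0.62, '4L': 0.92, '7R': 0.67, '6R': 0.72, '5R': 0.69, '4R': 1.0}
r3.png top {'2L': 0.55, '3L': 0.71, '4L': 0.97, '7R': 0.86, '6R': 0.82, '5R': 0.81, '4R': 1.0}
l2.png side {'2L': 0.9, '3L': 1.0, '4L': 0.73, '7R': 0.82, '6R': 0.75, '5R': 0.72, '4R': 0.61}
l2.png top {'2L': 0.87, '3L': 1.0, '4L': 0.75, '7R': 0.85, '6R': 0.85, '5R': 0.88, '4R': 0.72}
```

```bash
sed -i 's/(25,0,10)/(0,)/' key.py; python3 key.py
```

```text
0
[[0.01, 0.44, 0.0], [0.07, -0.0, -0.25], 0],
[[0.01, 0.44, 0.0], [0.08, -0.0, -0.25], 0],
[[0.01, 0.44, 0.0], [0.09, -0.0, -0.24], 0],
[[0.01, 0.44, 0.0], [0.1, -0.0, -0.24], 0],
[[-0.0, 0.54, -0.0], [-0.09, 0.03, -0.32], 0],
[[-0.0, 0.54, -0.0], [-0.07, 0.03, -0.32], 0],
[[-0.0, 0.54, -0.0], [-0.06, 0.03, -0.32], 0],
[[-0.0, 0.54, -0.0], [-0.05, 0.03, -0.33], 0],
[[-0.0, 0.54, -0.0], [-0.04, 0.03, -0.33], 0],
[[-0.0, 0.54, -0.0], [-0.03, 0.03, -0.33], 0],
[[0.0, 0.57, 0.0], [-0.14, 0.05, -0.17], 0],
[[0.0, 0.57, 0.0], [-0.13, 0.05, -0.18], 0],  #12 q [ 10.  -8.  -3. 120.  -3.  48.  98.]
[[0.0, 0.57, -0.0], [-0.13, 0.05, -0.19], 0],
[[0.0, 0.57, -0.0], [-0.12, 0.05, -0.19], 0],
[[0.0, 0.57, 0.0], [-0.11, 0.05, -0.19], 0],
[[0.0, 0.57, -0.0], [-0.1, 0.05, -0.2], 0],
[[0.0, 0.57, 0.0], [-0.1, 0.05, -0.2], 0],
[[0.0, 0.57, -0.0], [-0.09, 0.05, -0.21], 0],
[[0.0, 0.57, 0.0], [-0.08, 0.05, -0.21], 0],
[[0.0, 0.57, -0.0], [-0.07, 0.05, -0.21], 0],
[[0.0, 0.57, -0.0], [-0.06, 0.05, -0.22], 0],
[[0.0, 0.0, 0.0], [-0.52, 0.01, 0.16], 0],
[[0.0, 0.0, 0.0], [-0.52, 0.01, 0.16], 0],
[[0.0, 0.0, 0.0], [-0.52, 0.01, 0.16], 0],  #24 q [ 5. 16. -6. 80.  2. 84. 90.]
[[0.0, 0.0, 0.0], [-0.52, 0.01, 0.16], 0],
[[0.0, 0.0, 0.0], [-0.52, 0.01, 0.16], 0],
end [ 4.6 23.  -5.5 72.8  2.2 84.3 89.4] [598.7 -27.4 279.3]
```

Emit:
{"method": "send_rows", "body": {
  "steps": [
    [[0.01,0.44,0],[0.07,0,-0.25],0],
    [[0.01,0.44,0],[0.08,0,-0.25],0],
    [[0.01,0.44,0],[0.09,0,-0.24],0],
    [[0.01,0.44,0],[0.1,0,-0.24],0],
    [[0,0.54,0],[-0.09,0.03,-0.32],0],
    [[0,0.54,0],[-0.07,0.03,-0.32],0],
    [[0,0.54,0],[-0.06,0.03,-0.32],0],
    [[0,0.54,0],[-0.05,0.03,-0.33],0],
    [[0,0.54,0],[-0.04,0.03,-0.33],0],
    [[0,0.54,0],[-0.03,0.03,-0.33],0],
    [[0,0,0],[0,0,0],0]
  ]
}}

```text
clock: 36.88
tcp_pos: [471.3, -71.9, 114.8]
tool_rot: [[-0.863, 0.046, 0.502], [0.008, 0.997, -0.077], [-0.504, -0.062, -0.861]]
ft_force: [0.1, -0.6, -0.5]
opening: -0.001
finger_force: 0.0
```

```bash
python3 look.py r5.png; echo 'cmpf("r5.png",1)'>>cmp.py; python3 cmp.py | tail -2; python3 st.py
cat > key2.py <<'E'
from pr import *
s=sensors.sense(); q=np.array(s["joint_positions"]); p=np.array(s["tcp_pos"])
K=np.array([599.,-27.5,255.]);T=target_R(0)
D=[]
for c in ("side","top","side","top"):
    im=imaging.read_camera(c)
    for r in landmark_of("enter_key_top",im):
        X=w(im,r["xyz"])
        if np.linalg.norm(X-K)<15: D.append(X);break
print("key",np.array(D))
rows(q,[(np.array([470,-30,320.]),T),(K+np.array([0,0,25.]),T)],[(30,2.8),(30,2.5)])
E
python3 key2.py
```

```text
r5.png side {'2L': 0.8, '3L': 0.89, '4L': 0.65, '7R': 0.84, '6R': 0.87, '5R': 0.87, '4R': 0.64}
r5.png top {'2L': 0.83, '3L': 0.91, '4L': 0.78, '7R': 0.88, '6R': 0.92, '5R': 0.93, '4R': 0.8}
q [ 78.3   3.2 -72.8 133.8  16.1  15.4  80.4] tcp [470.4 -71.8 113.8] model err [-0.5  0.4  0.1] axis [ 0.5 -0.1 -0.9] x [-0.9  0.  -0.5] L {'up': np.float64(-36.0), 'y': np.float64(-83.5), 'n': np.float64(62.3)} R {'up': np.float64(-36.0), 'y': np.float64(-9.5), 'n': np.float64(62.3)} F [0.3 0.5 0.1] 36.975
key [[599.4 -27.  251.4]
 [597.3 -28.2 255.9]
 [603.7 -27.7 251.3]
 [597.7 -28.5 254.3]]
[[-0.09, 0.69, -0.04], [-0.19, 0.05, -0.33], 0],
[[-0.09, 0.69, -0.04], [-0.17, 0.05, -0.34], 0],
[[-0.09, 0.69, -0.04], [-0.16, 0.06, -0.34], 0],
[[-0.09, 0.69, -0.04], [-0.14, 0.06, -0.35], 0],
[[-0.09, 0.69, -0.04], [-0.12, 0.06, -0.36], 0],
[[-0.09, 0.69, -0.04], [-0.1, 0.06, -0.36], 0],
[[-0.09, 0.69, -0.04], [-0.09, 0.06, -0.37], 0],
[[-0.09, 0.69, -0.04], [-0.07, 0.07, -0.37], 0],
[[-0.09, 0.69, -0.04], [-0.05, 0.07, -0.37], 0],
[[-0.09, 0.69, -0.04], [-0.03, 0.07, -0.37], 0],
[[-0.09, 0.69, -0.04], [-0.02, 0.07, -0.38], 0],
[[0.0, -0.0, 0.0], [-0.52, 0.01, 0.16], 0],  #12 q [ 51.  21. -68.  84.  20.  88.  74.]
[[0.0, -0.0, 0.0], [-0.52, 0.01, 0.16], 0],
[[0.0, -0.0, 0.0], [-0.52, 0.01, 0.16], 0],
[[0.0, -0.0, 0.0], [-0.52, 0.01, 0.16], 0],
[[0.0, -0.0, 0.0], [-0.52, 0.01, 0.16], 0],
end [ 35.8  34.  -60.8  71.4  29.3  90.5  70. ] [598.7 -27.1 278.6]
```

View pics/r5.png

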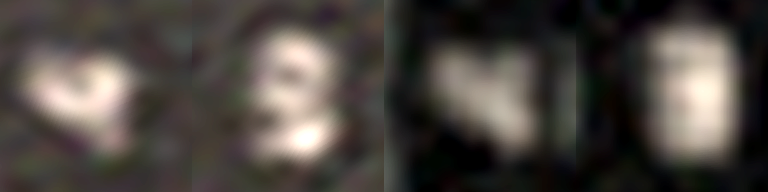

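```bash
cat > dig.py <<'E'
from h import *
import importlib.util
src=open("look.py").read().split("out=[]")[0]; exec(src)
cams={c:imaging.read_camera(c) for c in("side","top")}
def synth(p,X,d,font,th,wd,dr=0):
    # texture: 24x24 mm at 20 px/mm
    t=np.zeros((480,480),np.uint8); (a,b),_=cv2.getTextSize(str(d),font,10,th)
    big=np.zeros((b+2*th,a+2*th),np.uint8); cv2.putText(big,str(d),(th,b+th),font,10,255,th,cv2.LINE_AA)
    ys,xs=np.nonzero(big); g=cv2.resize(big[ys.min():ys.max()+1,xs.min():xs.max()+1],(int(20*wd*(.4 if d==1 else 1)),260))
    y0=110+dr;x0=240-g.shape[1]//2; t[y0:y0+260,x0:x0+g.shape[1]]=g
    S=6; c=np.array([proj(p,X+a_*U+np.array([0,b_,0])) for a_,b_ in((12,12),(12,-12),(-12,-12),(-12,12))],np.float32)
    H=cv2.getPerspectiveTransform(np.float32([[0,0],[480,0],[480,480],[0,480]]),((c+.5)*S-.5).astype(np.float32))
    big=cv2.warpPerspective(t,H,(640*S,400*S)); im=cv2.resize(big,(640,400),interpolation=cv2.INTER_AREA)
    q=dict(p); q["image"]=np.dstack([im]*3); return win(q,X)[:,:,0].copy()
G=lambda f:cv2.cvtColor(cv2.imread("pics/"+f),cv2.COLOR_BGR2GRAY)
tpl={}
for cam in cams:
  for k,X in((0,WL),(1,WR)):
    for d in range(10):
      tpl[cam,k,d]=[synth(cams[cam],X,d,f,th,wd) for f in(0,2) for th,wd in((22,8),(32,9))]
for f,k,true in(("l1.png",0,2),("l2.png",0,3),("r4.png",0,4),("l1.png",1,7),("r1.png",1,6),("r2.png",1,5),("r3.png",1,4),("r5.png",1,None)):
  sc=np.zeros(10)
  for o,cam in((0,"side"),(384,"top")):
    x=G(f)[:,o+192*k:o+192*k+192]
    for d in range(10): sc[d]+=max(cv2.matchTemplate(cv2.copyMakeBorder(x,20,20,20,20,cv2.BORDER_REPLICATE),t,5).max() for t in tpl[cam,k,d])/2
  print(f,k,true,"order",np.argsort(-sc)[:4],sc.round(2))
E
python3 dig.py
```

```text
l1.png 0 2 order [8 3 2 7] [0.74 0.66 0.78 0.78 0.7  0.74 0.75 0.77 0.79 0.77]
l2.png 0 3 order [8 9 6 3] [0.77 0.73 0.76 0.81 0.78 0.8  0.82 0.78 0.84 0.84]
r4.png 0 4 order [4 9 8 6] [0.68 0.63 0.58 0.62 0.78 0.67 0.74 0.62 0.75 0.77]
l1.png 1 7 order [5 3 1 9] [0.74 0.83 0.73 0.83 0.73 0.84 0.76 0.76 0.81 0.82]
r1.png 1 6 order [8 6 9 5] [0.81 0.66 0.75 0.77 0.74 0.83 0.86 0.63 0.87 0.84]
r2.png 1 5 order [5 9 8 6] [0.79 0.68 0.75 0.78 0.71 0.85 0.84 0.65 0.85 0.85]
r3.png 1 4 order [9 4 6 8] [0.68 0.58 0.57 0.57 0.76 0.64 0.74 0.53 0.74 0.78]
r5.png 1 None order [8 9 6 3] [0.82 0.76 0.85 0.87 0.79 0.87 0.87 0.76 0.91 0.9 ]
```

The unlabelled patch scores like the known 3, and the stroke count agrees (7→6→5→4→3). Now to the key.

Emit:
{"method": "send_rows", "body": {
  "steps": [
    [[-0.09,0.69,-0.04],[-0.19,0.05,-0.33],0],
    [[-0.09,0.69,-0.04],[-0.17,0.05,-0.34],0],
    [[-0.09,0.69,-0.04],[-0.16,0.06,-0.34],0],
    [[-0.09,0.69,-0.04],[-0.14,0.06,-0.35],0],
    [[-0.09,0.69,-0.04],[-0.12,0.06,-0.36],0],
    [[-0.09,0.69,-0.04],[-0.1,0.06,-0.36],0],
    [[-0.09,0.69,-0.04],[-0.09,0.06,-0.37],0],
    [[-0.09,0.69,-0.04],[-0.07,0.07,-0.37],0],
    [[-0.09,0.69,-0.04],[-0.05,0.07,-0.37],0],
    [[-0.09,0.69,-0.04],[-0.03,0.07,-0.37],0],
    [[-0.09,0.69,-0.04],[-0.02,0.07,-0.38],0],
    [[0,0,0],[0,0,0],0]
  ]
}}

```text
clock: 38.98
tcp_pos: [471.8, -29.7, 320.6]
tool_rot: [[-1.0, -0.003, -0.001], [-0.003, 1.0, -0.001], [0.001, -0.001, -1.0]]
ft_force: [-1.2, -0.0, -0.1]
opening: 0.004
finger_force: 0.0
```

```bash
sed -i 's/(np.array(\[470,-30,320.\]),T),//; s/\[(30,2.8),(30,2.5)\]/[(30,3)]/' key2.py; python3 st.py; python3 key2.py
```

```text
q [ 55.5  16.7 -68.6  86.2  15.6  87.7  77.2] tcp [471.8 -29.7 320.6] model err [-0.5  0.1  0.1] axis [-0. -0. -1.] x [-1. -0.  0.] L {'up': np.float64(98.0), 'y': np.float64(-41.4), 'n': np.float64(219.8)} R {'up': np.float64(98.0), 'y': np.float64(32.6), 'n': np.float64(219.8)} F [-1.2 -0.  -0.1] 38.975
key [[602.7 -26.3 252.2]
 [599.7 -26.8 252.2]]
[[-0.01, -0.01, 0.0], [-0.52, 0.01, 0.16], 0],
[[-0.01, -0.01, 0.0], [-0.52, 0.01, 0.16], 0],
[[-0.01, -0.01, 0.0], [-0.52, 0.01, 0.16], 0],
[[-0.01, -0.01, 0.0], [-0.52, 0.01, 0.16], 0],
[[-0.01, -0.01, 0.0], [-0.52, 0.01, 0.16], 0],
end [ 35.6  33.8 -60.1  71.4  28.9  90.3  70.3] [598.7 -27.1 278.6]
```

Emit:
{"method": "send_rows", "body": {
  "steps": [
    [[0,0,0],[-0.52,0.01,0.16],0],
    [[0,0,0],[-0.52,0.01,0.16],0],
    [[0,0,0],[-0.52,0.01,0.16],0],
    [[0,0,0],[-0.52,0.01,0.16],0],
    [[0,0,0],[-0.5,0.01,0.16],0],
    [[0,0,0],[0,0,0.2],0],
    [[0,0,0],[0,0,0.2],0],
    [[0,0,0],[0,0,0],0]
  ]
}}

```text
clock: 40.38
tcp_pos: [597.7, -28.1, 258.9]
tool_rot: [[-1.0, -0.002, -0.006], [-0.002, 1.0, -0.004], [0.006, -0.004, -1.0]]
ft_force: [0.7, -0.0, -0.3]
opening: -0.006
finger_force: 0.0
```

```bash
cat > k.py <<'E'
from h import *
for k in range(2): imaging.read_camera("top")
s=sensors.sense(); print(np.round(s["tcp_pos"],1),"F",np.round(s["ft_force"],1),s["clock"])
E
python3 k.py
```

```text
[598.5 -27.8 260.1] F [0.5 0.6 0.4] 40.475
```

Now down to the key in small steps.

Emit:
{"method": "send_rows", "body": {
  "steps": [
    [[0,0,0],[-0.02,0,0.06],0],
    [[0,0,0],[0,0,0.04],0],
    [[0,0,0],[0,0,0],0]
  ]
}}

```text
clock: 40.85
tcp_pos: [600.1, -27.7, 254.8]
tool_rot: [[-1.0, -0.002, -0.003], [-0.002, 1.0, -0.003], [0.003, -0.003, -1.0]]
ft_force: [0.0, -0.3, 1.9]
opening: 0.003
finger_force: 0.6
```

```bash
python3 k.py
```

```text
[600.1 -27.7 254.9] F [-0.5 -0.4  1. ] 40.95
```

Emit:
{"method": "send_rows", "body": {
  "steps": [
    [[0,0,0],[0,0,0.04],0],
    [[0,0,0],[0,0,0],0]
  ]
}}

```text
clock: 41.2
tcp_pos: [600.1, -27.6, 252.8]
tool_rot: [[-1.0, -0.002, -0.003], [-0.002, 1.0, -0.003], [0.003, -0.003, -1.0]]
ft_force: [0.3, -0.6, 1.1]
opening: -0.002
finger_force: 1.2
```

```bash
python3 k.py
```

```text
[600.1 -27.6 252.8] F [ 0.  -0.3  1.9] 41.3
```

Emit:
{"method": "send_rows", "body": {
  "steps": [
    [[0,0,0],[0,0,0.04],0],
    [[0,0,0],[0,0,0],0]
  ]
}}

```text
clock: 41.55
tcp_pos: [600.1, -27.7, 250.7]
tool_rot: [[-1.0, -0.002, -0.003], [-0.002, 1.0, -0.003], [0.003, -0.003, -1.0]]
ft_force: [-0.4, 0.3, 3.5]
opening: -0.001
finger_force: 1.8
```

Emit:
{"method": "send_rows", "body": {
  "steps": [
    [[0,0,0],[0,0,0.02],0],
    [[0,0,0],[0,0,0],0]
  ]
}}

```text
clock: 41.8
tcp_pos: [600.1, -27.6, 250.2]
tool_rot: [[-1.0, -0.002, -0.003], [-0.002, 1.0, -0.003], [0.003, -0.003, -1.0]]
ft_force: [-0.3, -0.4, 4.4]
opening: -0.0
finger_force: 2.6
```

```bash
python3 k.py
```

```text
[600.2 -27.6 250.2] F [-0.4 -0.3  5.1] 41.9
```

Emit:
{"method": "send_rows", "body": {
  "steps": [
    [[0,0,0],[0,0,0.02],0],
    [[0,0,0],[0,0,0],0],
    [[0,0,0],[0,0,0],0]
  ]
}}

```text
clock: 42.28
tcp_pos: [600.2, -27.6, 250.1]
tool_rot: [[-1.0, -0.002, -0.002], [-0.002, 1.0, -0.004], [0.002, -0.004, -1.0]]
ft_force: [-2.8, -1.8, 8.4]
opening: 0.0
finger_force: 4.2
```

```bash
python3 k.py
```

```text
[600.2 -27.6 250.1] F [-0.8 -1.3  8.8] 42.375
```

The force climbed to 8.8 N with no further travel, so the key is bottomed. Lift clear.

Emit:
{"method": "send_rows", "body": {
  "steps": [
    [[0,0,0],[0,0,-0.1],0],
    [[0,0,0],[0,0,-0.4],0],
    [[0,0,0],[0,0,-0.6],0],
    [[0,0,0],[0,0,-0.4],0],
    [[0,0,0],[0,0,0],0],
    [[0,0,0],[0,0,0],0]
  ]
}}

```text
clock: 43.12
tcp_pos: [599.8, -27.4, 322.1]
tool_rot: [[-1.0, -0.003, -0.006], [-0.003, 1.0, -0.003], [0.006, -0.003, -1.0]]
ft_force: [0.2, 0.7, 0.7]
opening: -0.001
finger_force: 0.0
```

```bash
python3 look.py e.png
python3 - <<'E'
from h import *
G=lambda f:cv2.imread("pics/"+f).astype(int)
a,b=G("e.png"),G("r5.png"); print("diff vs before key (L,R side)",[np.abs(a[:,o:o+192]-b[:,o:o+192]).mean().round(1) for o in(0,192)], "ref r4-r5",[np.abs(G("r4.png")[:,o:o+192]-b[:,o:o+192]).mean().round(1) for o in(0,192)])
s=sensors.sense(); print(np.round(s["tcp_pos"]),np.round(s["ft_force"],1),s["clock"])
p=imaging.read_camera("side"); q=imaging.read_camera("top")
for n in ["screwdriver_red","tape_red","fuse_0","solder_spool","alcohol_bottle"]:
    print(n,[np.round(w(v,r["xyz"])).tolist() for v in(p,q) for r in landmark_of(n,v)[:1]])
E
```

```text
diff vs before key (L,R side) [np.float64(8.0), np.float64(7.5)] ref r4-r5 [np.float64(6.5), np.float64(9.5)]
[600. -28. 322.] [ 1.   0.1 -0.7] 43.225
screwdriver_red [[446.0, -48.0, -4.0], [445.0, -49.0, 8.0]]
tape_red [[556.0, 102.0, -1.0], [561.0, 99.0, 1.0]]
fuse_0 [[544.0, -160.0, -0.0], [543.0, -157.0, -1.0]]
solder_spool [[638.0, 108.0, -1.0]]
alcohol_bottle [[543.0, -160.0, 1.0], [645.0, -160.0, -3.0]]
```

The windows look the same as before the key press, the loose things are where they were, and the arm is clear of everything.

```bash
python3 -c "from cell import job_done; print(job_done())"
```

```text
the job is handed in; nothing more can be done
None
```

I set the counter to 43, pressed the key fully down and let it come up, then handed the job in at about 43 s with the arm clear. The right window's 3 was blurred in the images, so I read it from the one-digit steps (7, 6, 5, 4, 3) as well as its shape.

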